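Make up two gauge kits for the measuring room

ROBOT

A 7-joint arm with a two-finger parallel gripper is mounted at the origin on the work surface. World frame = base frame: x ahead of the robot, y to its left, z up, the work surface at z = 0. Lengths are in m, angles in rad, forces in N, time in s.
With the tool pointing down it reaches from about 0.4 to 0.875 m from the base axis. Payload 19.3 kg.
Tool frame: the origin (TCP) lies midway between the tips of the shut fingers; the grasp point (between the pads) lies 19 mm behind it; x points along the fingers, y is the direction in which the jaws open and shut, and the axes are right-handed (so a half turn about x gives the same grasp; the last joint's range is limited). The gripper opens to 85 mm and grips with 20 to 120 N. Pads are 22 mm wide; open, the fingers measure 114 mm over their backs; the gripper's body (76 mm by 85 mm) begins 54 mm behind the grasp point. The pads swing forward as they close: fully open they stand 13 mm farther back than shut.
Start: joints at [1.166, 0.521, -0.036, 1.599, 0.021, 1.021, -0.113], TCP at [0.205, -0.59, 0.231] pointing down, gripper open.
Joint ranges: [-2.91, 2.91], [-0.3, 2.13], [-1.5, 1.42], [0.17, 2.43], [-1.26, 4.41], [0.16, 1.93], [-2.52, 2.52]. Speed limits (rad/s): [1.89, 1.89, 2.39, 2.39, 3.01, 3.01, 3.01].

INTERFACE

Orientations are given as [roll, pitch, yaw] about the fixed x, y, z axes, in that order (R = Rz(yaw) Ry(pitch) Rx(roll)).
In Python, from workcell import telemetry, vision, workorder gives the robot as it stands. The module is installed in compiled form; this text tells all that it offers.
- The arm moves only by the tool play_rows, never from a script. Its argument "deltas" is a list of rows, each a list of 7 numbers: the shift along the world's x, y, z in mm, then the turn, a rotation vector about the world's x, y, z in degrees, then the finger opening in mm, from 0 to 85.4. In form: [[x, y, z, wx, wy, wz, jaw], ...]. A call has 1 to 8 rows; each row shifts and turns the commanded pose from where the row before left it; what a row does not reach is not made up. A row lasts 1/8 s, in which the tool goes at most 62.5 mm and 10.7 degrees, less where a joint would pass 70% of its speed; a pose out of reach is approached as far as the arm can. A call with a gripper value outside its range is refused whole. The fingers move at their own pace and stop on an object; "grip_force" is the grip in N (left out, the last holds). Time passes only in rows, so rows that do not move let the fingers close. It gives the time, the measured TCP pose, the force and the opening at its end, in the units of the state.
- telemetry.observe(): the state, without advancing time (a new reading comes with each control period).
- vision.grab_frame(name): name is "scene" or "top" or "wrist"; returns the picture (480x640x3 uint8, red, green, blue); there is no depth.
- vision.camera_info(name): a dict with "mtx" (3x3 intrinsics, pixels), "rvec" (rotation vector, rad) and "tvec" (3), from world to camera coordinates, as OpenCV has them. Camera axes: x right, y down, z forward; pixel columns grow to the right and rows downward; lengths in m; the calibration is good to about 2 mm. The wrist camera is an equidistant fisheye: a pixel r from the principal point sees the ray r / f radians off the axis. A picture is of the moment at which its call begins: read the wrist's pose just before it. camera_info takes no time and is no camera call; for the wrist camera it gives the pose at the moment of the call.
- workorder.job_done(): hands the job in, once; it reports no verdict.
The state is a dict: "clock": time; "qpos": joint angles; "qd": joint speeds; "joint_efforts": joint torques, N m; "position": TCP position; "tool_rot": TCP orientation; "force": force on the tool from outside, world axes, zero at the start; "moment": the same for the moment, N m; "grip_width": finger opening in m.
Only numpy, scipy, OpenCV 4.12 (cv2) and the standard library are available. Lean on these libraries where they do the work, as an engineer would, in place of code of your own. Each camera call takes 0.05 s, during which the arm holds its last target. There are 200 camera calls.

TASK

Make up two gauge kits from the stock on the bench: in the blue tray, the V-block goes in the white bay with the copper-coloured shaft lying in its V groove, and the white step gauge in the black bay; in the yellow tray, the steel ring lies in the white bay and the red-handled plug gauge stands upright in the black bay. Set each one down gently, flat on the floor of its bay and right way up as you found it, without dropping it. Leave the brass ring and the green-handled plug gauge standing where they are.

Things in the scene. Friction and masses are not known exactly. Their poses are not given: they have to be found in the camera images.
- blue_tray: Blue plastic kit tray, fixed to the table, 180 (x) x 92 (y) x 12 mm high. A cross wall makes two square bays, 84 x 84 mm inside; floor 4 mm thick, walls 4 mm thick, standing 8 mm above the floor. Origin: centre of its underside, on the table; z up. White-floored bay centred at x = -44 mm, y = 0; black-floored bay at x = +44 mm, y = 0. Its length lies within 26 degrees of world y.
- yellow_tray: Yellow plastic kit tray, fixed to the table, 180 (x) x 92 (y) x 12 mm high. A cross wall makes two square bays, 84 x 84 mm inside; floor 4 mm thick, walls 4 mm thick, standing 8 mm above the floor. Origin: centre of its underside, on the table; z up. White-floored bay centred at x = -44 mm, y = 0; black-floored bay at x = +44 mm, y = 0. Its length lies within 26 degrees of world y.
- v_block: Dark steel V-block, 44 mm (x) by 56 mm (y) by 40 mm high, about 0.45 kg. A bright-faced 90 degree V groove, 24 mm wide and 12 mm deep, runs along its x axis through the middle of its top. The flat sides 56 mm apart (facing +y and -y) are good to grip. Origin: centre of its underside; z up.
- shaft: Copper-coloured test shaft lying along its x axis, 100 mm long: the middle 70 mm round, diameter 28; the last 15 mm at each end square, 28 x 28, so it does not roll. About 0.25 kg. Origin: its centre, on its axis, 14 mm above the table. Seated in the V-block its axis is 48 mm above the block's underside; only the round part fits the groove, square ends outside the block (13 mm spare each way).
- step_gauge: White ceramic step gauge, 54 mm long (x) by 28 mm wide (y): a staircase of three 18 mm steps, 24 mm high at -x, 36 mm in the middle, 48 mm at +x; about 0.14 kg. Origin: centre of its underside (below the middle step); z up. Grip across its 28 mm width.
- steel_ring: Silver steel setting ring (a plain thick ring) lying flat, outside diameter 56, bore 32, height 32 mm, about 0.3 kg. Origin: centre of its underside; z up along the bore axis.
- brass_ring: Yellow brass setting ring (a plain thick ring) lying flat, outside diameter 56, bore 32, height 32 mm, about 0.3 kg. Origin: centre of its underside; z up along the bore axis. A spare, to be left alone.
- red_plug: Plug gauge standing upright, 70 mm tall: a steel measuring cylinder of diameter 32 mm from 0 to 26 mm height, above it a red plastic handle of diameter 25 mm from 26 to 70 mm; a narrow black band round the handle; about 0.16 kg. Origin: centre of its underside; z up its axis.
- green_plug: Plug gauge standing upright, 70 mm tall: a steel measuring cylinder of diameter 32 mm from 0 to 26 mm height, above it a green plastic handle of diameter 25 mm from 26 to 70 mm; a narrow black band round the handle; about 0.16 kg. Origin: centre of its underside; z up its axis. A spare, to be left alone.
Mind the look-alikes: they are no part of the job. Leave any purple look-alike of the v_block alone. There is more than one size of the shaft; the job needs the larger.

How it is judged:
By the outcome, as a careful person would: the job done as asked, in the order asked, and still so for the second after the job is handed in, with the robot touching nothing.
It also fails if it takes over 144 s, if anything falls off the work surface, if the arm or the gripper's body presses on something with over 40 N, if the wrist force passes 120 N, or if a joint passes its speed limit or range.

## Working session

There is one attempt and no reset: what is moved stays moved. The work goes in short steps, Python scripts to look and compute and a tool call to move; the robot and the scene stay as the last step left them, time stands still between calls to the robot, and variables do not carry over. Pictures are saved under pics/ and viewed, about 12 in all and at most 16, crops included, and the job is handed in when it is done.

Besides the shell and the picture viewer there is one more tool, called after ">>>" as name([rows], argument=value, ...), one row to a line, values as JSON. play_rows: Moves the arm, as the interface text tells. Its arguments: {"type":"object","properties":{"deltas":{"type":"array","items":{"type":"array","items":{"type":"number"}}},"grip_force":{"type":"number"}},"required":["deltas"]}

```bash
mkdir -p pics; python3 - <<'E'
from workcell import telemetry, vision
import cv2,numpy as np
for n in ["scene","top"]:
    im=vision.grab_frame(n); cv2.imwrite(f"pics/{n}0.png",im[:,:,::-1]); 
    c=vision.camera_info(n); print(n,c)
    R=cv2.Rodrigues(np.array(c['rvec']))[0]; print(-R.T@np.array(c['tvec']).ravel())
print(vision.camera_info("wrist"))
print(telemetry.observe())
E
```

```text
scene {'mtx': array([[514.94159914,   0.        , 324.95373805],
       [  0.        , 514.94159914, 236.27633967],
       [  0.        ,   0.        ,   1.        ]]), 'rvec': array([ 2.41160363,  0.78108058, -0.24554063]), 'tvec': array([-0.38685022, -0.20086773,  1.26173876])}
[ 0.83697326 -0.50678971  0.90808898]
top {'mtx': array([[550.58773775,   0.        , 315.5980206 ],
       [  0.        , 550.58773775, 247.31308844],
       [  0.        ,   0.        ,   1.        ]]), 'rvec': array([ 2.15862722, -2.04547207,  0.23911293]), 'tvec': array([-0.02284334,  0.46440254,  1.11928161])}
[ 0.20334504 -0.00339883  1.19483141]
{'mtx': array([[371.64829954,   0.        , 323.89500461],
       [  0.        , 371.64829954, 243.75878555],
       [  0.        ,   0.        ,   1.        ]]), 'rvec': array([-2.35857962,  1.67809758,  0.24885768]), 'tvec': array([-0.62358723, -0.03703606,  0.37920928])}
{'clock': 0.1, 'qpos': array([ 1.16576936,  0.52194381, -0.0363382 ,  1.59991115,  0.02118506,
        1.02110622, -0.11279169]), 'qd': array([-0.00083286, -0.00210979, -0.0011367 , -0.00096785, -0.00116643,
       -0.00115464, -0.001185  ]), 'joint_efforts': array([ 5.53406251e-03, -9.28489637e+01,  1.98495246e+00, -3.70532727e+01,
        1.81859412e-02,  5.34459788e-03, -3.09519953e-05]), 'position': array([ 0.20526444, -0.59003061,  0.23080404]), 'tool_rot': array([-1.52005953,  1.56981201,  1.95635823]), 'force': array([ 0.41017351, -0.74305502,  0.39533951]), 'moment': array([-0.01830325, -0.00530467,  0.01144797]), 'grip_width': 0.08541204254755969}
```

View pics/scene0.png

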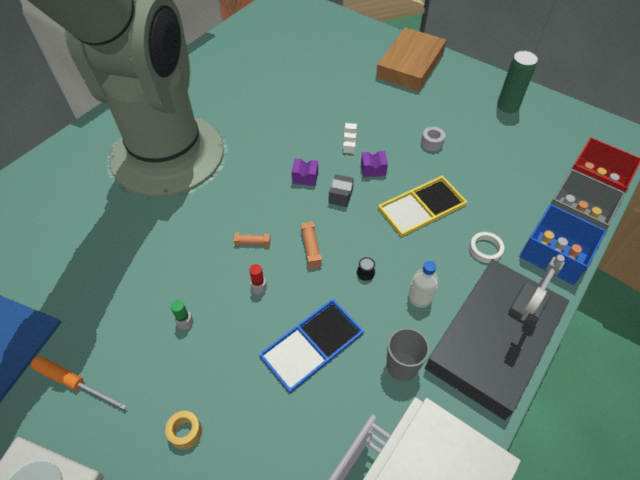

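View pics/top0.png

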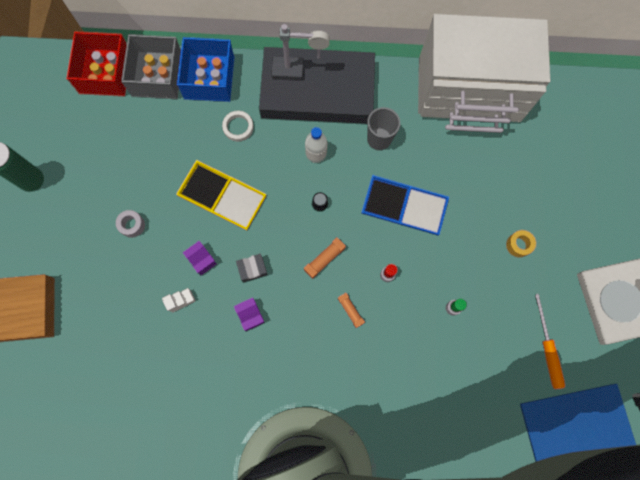

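The top view (up is +x, left is +y) shows:
- blue tray (405,205), with its white bay on the right
- yellow tray (222,195), with its white bay on the right
- V-block (252,267)
- large shaft (325,257)
- step gauge (179,300)
- steel ring (129,223)
- red plug (390,272)
- spares: brass ring (522,243) and green plug (457,306)

The scene view shows the same objects.

```bash
cat > h.py <<'E'
import numpy as np, cv2
from workcell import telemetry, vision
def ray(info,px,fish=False):
    K=info['mtx'];R=cv2.Rodrigues(np.array(info['rvec']))[0];t=np.array(info['tvec']).ravel()
    x=(px[0]-K[0,2])/K[0,0];y=(px[1]-K[1,2])/K[1,1]
    if fish:
        r=np.hypot(x,y); s=np.sin(r)/r if r>1e-9 else 1; d=np.array([x*s,y*s,np.cos(r)])
    else: d=np.array([x,y,1.]); d/=np.linalg.norm(d)
    return -R.T@t, R.T@d
def plane(info,px,z,fish=False):
    o,d=ray(info,px,fish); return (o+d*(z-o[2])/d[2])[:2]*1000
def tri(rays):
    A=np.zeros((3,3));b=np.zeros(3)
    for o,d in rays: P=np.eye(3)-np.outer(d,d);A+=P;b+=P@o
    p=np.linalg.solve(A,b); res=[np.linalg.norm((np.eye(3)-np.outer(d,d))@(p-o))*1000 for o,d in rays]
    return p*1000,max(res)
def proj(info,p,fish=False):
    K=info['mtx'];R=cv2.Rodrigues(np.array(info['rvec']))[0];c=R@np.array(p)/1+np.array(info['tvec']).ravel()
    if fish:
        th=np.arctan2(np.hypot(c[0],c[1]),c[2]); n=np.hypot(c[0],c[1])+1e-12; u=c[:2]/n*th
    else: u=c[:2]/c[2]
    return u*K[0,0]+K[:2,2]
def blobs(im,lo,hi,amin=40,roi=None):
    m=cv2.inRange(cv2.cvtColor(im,cv2.COLOR_RGB2HSV),np.array(lo),np.array(hi))
    if roi: k=np.zeros_like(m);x0,y0,x1,y1=roi;k[y0:y1,x0:x1]=255;m&=k
    cs,_=cv2.findContours(m,cv2.RETR_EXTERNAL,cv2.CHAIN_APPROX_NONE)
    return [c for c in cs if cv2.contourArea(c)>=amin]
E
cat > a.py <<'E'
from h import *
roi={'top':(100,140,560,340),'scene':(150,110,560,460)}
cols={'blue':((105,150,100),(125,255,255)),'yellow':((22,150,120),(32,255,255)),'copper':((5,100,100),(16,255,255)),'red':((0,180,80),(4,255,255)),'white':((0,0,190),(179,30,255)),'black':((0,0,0),(179,255,30)),'grey':((0,0,70),(179,50,190))}
for n in ['top','scene']:
    im=cv2.imread(f'pics/{n}0.png')[:,:,::-1].copy(); c=vision.camera_info(n)
    for k,(lo,hi) in cols.items():
        for b in blobs(im,lo,hi,30,roi[n]):
            r=cv2.minAreaRect(b)
            print(n,k,np.round(r[0],1),np.round(r[1],1),round(r[2]),'z0:',plane(c,r[0],0.).round(),'z12', plane(c,r[0],.012).round(1), [list(map(int,plane(c,p,.012))) for p in cv2.boxPoints(r)] if k in('blue','yellow','copper','white') else '')
c=vision.camera_info('top'); im=cv2.imread('pics/top0.png')
cv2.imwrite('pics/topcrop.png',cv2.resize(im[170:340,100:430],None,fx=2.4,fy=2.4,interpolation=cv2.INTER_CUBIC))
E
python3 a.py
```

```text
top blue [405.1 204.8] [80.9 40. ] 16 z0: [ 587. -195.] z12 [ 583.  -193.3] [[558, -94], [650, -116], [607, -293], [516, -268]]
top yellow [220.8 194.4] [80.5 40.2] 27 z0: [588. 224.] z12 [584.6 221.9] [[578, 322], [667, 291], [590, 120], [504, 154]]
top copper [350.8 309.9] [35.  10.6] 58 z0: [342. -81.] z12 [340.6 -80.4] [[364, -49], [378, -68], [316, -110], [303, -92]]
top copper [324.5 257.6] [13.  46.6] 47 z0: [455. -18.] z12 [452.3 -18.3] [[424, 27], [500, -44], [479, -64], [404, 6]]
top red [390.5 270.5] [11. 11.] 90 z0: [ 434. -165.] z12 [ 431.3 -163.8] 
top white [168.2 301.9] [12.5  8.5] 63 z0: [338. 316.] z12 [336.7 312.6] [[343, 327], [352, 312], [329, 297], [320, 312]]
top white [177.9 298.3] [12.1  6.7] 63 z0: [347. 296.] z12 [345.5 292.6] [[353, 305], [360, 293], [337, 279], [330, 291]]
top white [186.9 295.3] [12.1  6.7] 63 z0: [355. 277.] z12 [353. 274.] [[360, 287], [368, 274], [345, 260], [338, 273]]
top white [423.5 210.7] [34.4 32.4] 16 z0: [ 575. -237.] z12 [ 571.4 -234.6] [[543, -188], [617, -206], [599, -281], [526, -262]]
top white [238.2 203.1] [34.4 33.1] 2
[... 3175 characters left out ...]
5. 12.] 0 z0: [569.  22.] z12 [572.2  14.8] 
scene grey [500.4 320.3] [110.2 162.1] 19 z0: [852.  64.] z12 [852.3  56.4] 
scene grey [488.2 242.3] [25.2 13.9] 24 z0: [752. 221.] z12 [753.5 211.2] 
scene grey [555. 197.] [18.  8.] 90 z0: [822. 429.] z12 [822.  416.8] 
scene grey [341.2 185.2] [22.4 20. ] 11 z0: [402. 168.] z12 [408.  159.5] 
scene grey [349. 149.] [ 8. 12.] 90 z0: [350. 278.] z12 [356.5 267.4] 
scene grey [349. 140.] [ 6. 12.] 90 z0: [332. 304.] z12 [338.9 293.3] 
scene grey [432.8 138.2] [23.5 25.1] 11 z0: [499. 434.] z12 [503.8 421.7] 
scene grey [350. 131.] [14.1  6.8] 14 z0: [316. 333.] z12 [322.8 321.5] 
scene grey [188.5 153. ] [86. 77.] 90 z0: [39. 34.] z12 [49.7 26.9]
```

```bash
cat >> h.py <<'E'
from scipy.spatial.transform import Rotation as Ro
def tool():
    s=telemetry.observe(); return s,Ro.from_euler('xyz',s['tool_rot']).as_matrix()
def wpose():
    c=vision.camera_info('wrist');R=cv2.Rodrigues(c['rvec'])[0];return -R.T@c['tvec'],R.T[:,2]
E
python3 - <<'E'
from h import *
s,R=tool();print(R.round(3)); o,d=wpose();print(o,d,'in tool',R.T@(o-s['position']),R.T@d)
E
```

```text
[[-0.     0.329 -0.944]
 [ 0.001 -0.944 -0.329]
 [-1.    -0.001  0.   ]]
[ 0.2740353  -0.56575819  0.37263213] [-0.27235029 -0.09246177 -0.95774534] in tool [-0.14183135 -0.00046557 -0.0729208 ] [ 0.95776137 -0.0012267   0.28756158]
```

>>> play_rows([
  [30,45,5,0,0,0,85],
  [30,45,10,0,0,0,85],
  [30,45,10,0,0,0,85],
  [30,45,0,0,0,0,85],
  [25,45,0,0,0,0,85],
  [25,45,0,0,0,0,85],
  [25,45,0,0,0,0,85],
  [20,45,0,0,0,0,85],
])

```text
clock: 1.1
position: [0.421, -0.2286, 0.2562]
tool_rot: [-1.658, 1.571, 1.818]
force: [0.8, 0.4, 0.6]
grip_width: 0.085
```

>>> play_rows([
  [0,45,10,0,0,0,85],
  [0,45,10,0,0,0,85],
  [0,45,10,0,0,0,85],
  [0,45,0,0,0,0,85],
  [0,45,0,0,0,0,85],
  [0,40,0,0,0,0,85],
  [0,25,0,0,0,0,85],
  [0,0,0,0,0,0,85],
])

```text
clock: 2.1
position: [0.4201, 0.0612, 0.2862]
tool_rot: [-1.202, 1.57, 2.277]
force: [0.6, -0.4, -0.3]
grip_width: 0.085
```

```bash
python3 - <<'E'
from h import *
import pickle
c=vision.camera_info('wrist'); im=vision.grab_frame('wrist'); cv2.imwrite('pics/w1.png',im[:,:,::-1]); pickle.dump(c,open('pics/w1.pkl','wb'))
s,R=tool();print(R[:,1].round(3),s['position']);o,d=wpose();print(o,d)
E
```

```text
[ 0.33  -0.944 -0.   ] [0.42017614 0.05991786 0.28616581]
[0.48894302 0.08443826 0.42795104] [-0.27224433 -0.09376492 -0.95764877]
```

View pics/w1.png

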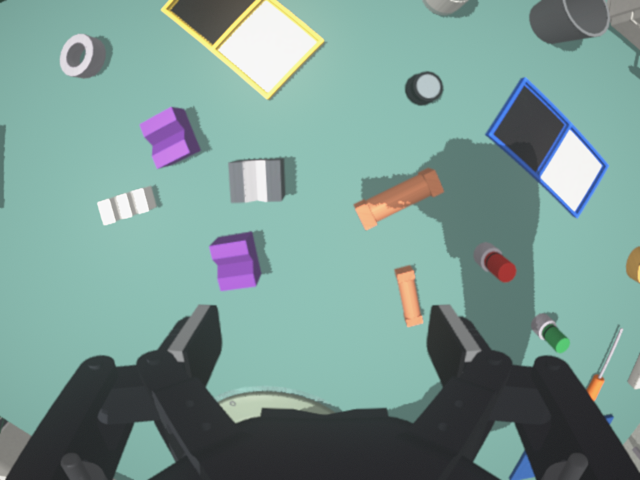

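The wrist view shows the V-block at (257,180), its groove running nearly square to the jaw axis. The shaft is at (400,198), the step gauge at (127,205), the steel ring at (82,56) and the red plug at (495,262). I'll go closer to the block.

>>> play_rows([
  [5,28,-28,0,0,0,85],
  [5,28,-28,0,0,0,85],
  [5,29,-30,0,0,0,85],
  [0,0,0,0,0,0,85],
])

```text
clock: 2.65
position: [0.4346, 0.1452, 0.1984]
tool_rot: [-0.212, 1.567, -3.017]
force: [-0.5, -0.7, -0.4]
grip_width: 0.0853
```

```bash
cat > snap.py <<'E'
from h import *
import pickle,sys
n=sys.argv[1]
c=vision.camera_info('wrist'); im=vision.grab_frame('wrist'); cv2.imwrite(f'pics/{n}.png',im[:,:,::-1]); pickle.dump(c,open(f'pics/{n}.pkl','wb'))
s,R=tool();print('jaw axis',R[:,1].round(4),'pos',s['position'].round(4),'clock',s['clock'],s['grip_width'],s['force'])
E
python3 snap.py w2; python3 - <<'E'
import cv2
a=cv2.imread('pics/w1.png')[140:220,210:300];b=cv2.imread('pics/w2.png')[:330]
cv2.imwrite('pics/w2c.png',b)
E
```

```text
jaw axis [ 3.289e-01 -9.444e-01 -1.000e-04] pos [0.435  0.1442 0.1995] clock 2.7 0.08527806677563839 [0.25942426 0.16387653 1.17708324]
```

View pics/w2c.png

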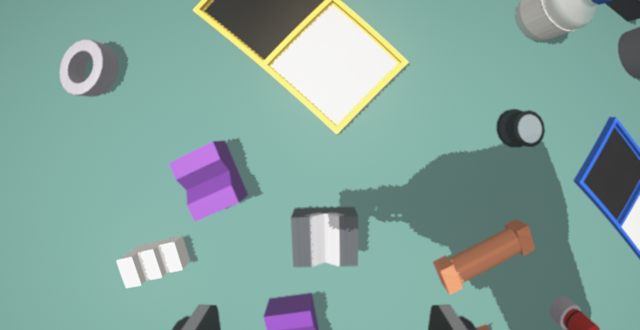

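```bash
python3 - <<'E'
from h import *
import pickle
P={}
for n,roi in(('w1',(215,140,295,215)),('w2',(280,195,370,280))):
    im=cv2.imread(f'pics/{n}.png'); c=pickle.load(open(f'pics/{n}.pkl','rb'))
    hsv=cv2.cvtColor(im,cv2.COLOR_BGR2HSV); x0,y0,x1,y1=roi
    H=hsv[y0:y1,x0:x1]
    print(n,'row S',H[(y1-y0)//2,:,1].tolist()); print('row V',H[(y1-y0)//2,:,2].tolist())
    m=(H[...,1]<45).astype(np.uint8)*255
    b=(m>0)&(H[...,2]>165); 
    for k,mm in(('all',m),('bright',b.astype(np.uint8)*255)):
        cs,_=cv2.findContours(mm,0,1); q=max(cs,key=cv2.contourArea)+np.array([x0,y0]); r=cv2.minAreaRect(q)
        ap=cv2.approxPolyDP(cv2.convexHull(q),3,True).reshape(-1,2)
        print(k,np.round(r[0],1),np.round(r[1],1),round(r[2],1),ap.tolist())
        print('  z40',[plane(c,p,.04,True).round(1).tolist() for p in ap])
E
python3 -c "
import cv2
a=cv2.imread('pics/w1.png')[140:220,210:300];b=cv2.imread('pics/w2.png')[195:285,280:370]
a=cv2.resize(a,(400,356),interpolation=0);b=cv2.resize(b,(400,400),interpolation=0)[:356]
cv2.imwrite('pics/vb.png',cv2.hconcat([a,b]))"
```

```text
w1 row S [66, 66, 66, 66, 66, 66, 66, 66, 66, 66, 66, 66, 64, 55, 33, 19, 17, 17, 18, 16, 14, 16, 16, 14, 16, 16, 18, 13, 5, 1, 1, 1, 2, 2, 1, 1, 1, 2, 1, 2, 2, 2, 0, 1, 0, 1, 1, 1, 0, 1, 1, 9, 14, 16, 16, 18, 18, 16, 14, 14, 18, 18, 16, 14, 15, 15, 20, 20, 29, 42, 55, 58, 60, 60, 60, 60, 60, 60, 58, 60]
row V [193, 193, 193, 193, 193, 192, 193, 193, 193, 193, 193, 193, 192, 181, 160, 149, 148, 146, 144, 142, 144, 146, 146, 144, 145, 144, 145, 155, 190, 216, 222, 223, 225, 224, 223, 222, 222, 223, 224, 225, 227, 236, 242, 244, 244, 244, 244, 244, 244, 245, 234, 173, 142, 145, 143, 141, 141, 142, 143, 142, 142, 142, 143, 143, 139, 118, 90, 75, 79, 97, 116, 127, 128, 127, 127, 128, 127, 127, 127, 127]
all [256.3 180.3] [43.  55.7] 88.0 [[283, 159], [281, 200], [231, 202], [229, 162]]
  z40 [[451.6, 118.4], [409.4, 106.8], [389.9, 158.1], [430.9, 172.6]]
bright [254.5 180.9] [41.8 24.2] 88.2 [[264, 160], [267, 201], [243, 202], [242, 163]]
  z40 [[444.3, 137.1], [403.5, 120.7], [394.2, 145.3], [434.1, 158.7]]
w2 row S [66, 66, 67, 66, 66, 66, 66, 66, 66, 66, 65, 53, 24, 18, 15, 17, 18, 
[... 355 characters left out ...]
28, 127, 128, 129, 130, 130, 129, 128, 128, 129, 128, 129, 137, 168, 210, 216, 216, 219, 219, 218, 217, 216, 216, 217, 218, 219, 220, 228, 237, 241, 241, 242, 242, 242, 241, 241, 241, 241, 242, 243, 243, 240, 193, 140, 129, 129, 129, 127, 125, 125, 125, 127, 128, 126, 126, 126, 126, 126, 127, 128, 126, 122, 121, 121, 120, 121, 121, 121, 121, 120, 129, 160, 180]
all [324.7 236.9] [59. 67.] 88.4 [[354, 208], [357, 265], [293, 265], [291, 217], [295, 209]]
  z40 [[454.8, 126.9], [408.9, 107.0], [390.7, 159.0], [430.5, 173.6], [438.0, 172.5]]
bright [324.5 240. ] [52. 29.] 90.0 [[337, 217], [339, 266], [311, 266], [310, 217]]
  z40 [[443.0, 137.6], [402.9, 121.3], [395.0, 144.1], [435.6, 158.7]]
```

View pics/vb.png

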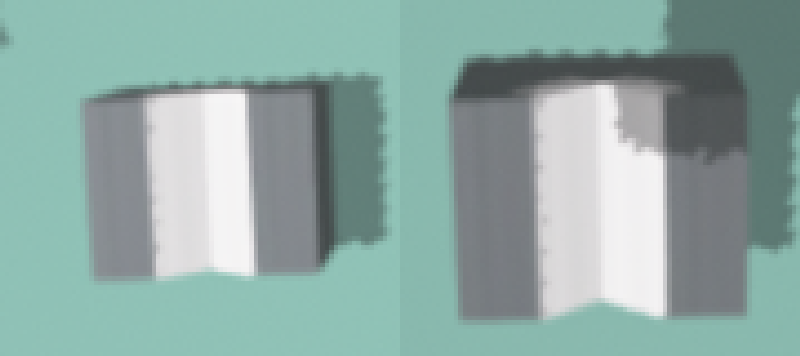

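Left is w1 and right is w2. The block's top-face corners are clear in both, so I'll triangulate them.

```bash
python3 - <<'E'
from h import *
import pickle
c1=pickle.load(open('pics/w1.pkl','rb'));c2=pickle.load(open('pics/w2.pkl','rb'))
A=[(228.7,162.1),(280.4,159.8),(281.6,200.8),(231.4,202.6)];B=[(291.7,217.05),(358.1,216.4),(357.9,266.1),(293.5,267)]
A=np.array(A);B=np.array(B)
for a,b in zip(A,B): print('tri',[np.round(v,1) for v in tri([ray(c1,a,1),ray(c2,b,1)])])
for c,Q in((c1,A),(c2,B)):
    q=np.array([plane(c,p,.04,True) for p in Q]);print(q.round(1).tolist(),q.mean(0).round(1),'groove dir',np.degrees(np.arctan2(*((q[0]+q[1]-q[2]-q[3])[::-1]))).round(1),'jawdir',np.degrees(np.arctan2(*((q[1]+q[2]-q[0]-q[3])[::-1]))).round(1),'sizes',np.linalg.norm(q[0]-q[1]),np.linalg.norm(q[1]-q[2]))
E
```

```text
tri [array([430.6, 173. ,  39.8]), np.float64(0.0)]
tri [array([449.4, 120.9,  38.8]), np.float64(0.4)]
tri [array([408.7, 106. ,  40.8]), np.float64(0.3)]
tri [array([388.8, 157.9,  38.6]), np.float64(0.3)]
[[430.7, 172.9], [449.9, 120.7], [408.8, 105.9], [389.4, 157.5]] [419.7 139.2] groove dir 20.2 jawdir -69.6 sizes 55.688447344592525 43.69454211420117
[[430.6, 173.0], [449.3, 121.2], [408.2, 105.9], [389.1, 158.1]] [419.3 139.5] groove dir 20.1 jawdir -70.1 sizes 55.05213461500919 43.857320049400926
```

>>> play_rows([
  [-8,-3,-30,0,0,0.9,85],
  [-8,-3,-40,0,0,0,85],
  [0,0,-40,0,0,0,85],
  [0,0,-40,0,0,0,85],
  [0,0,-24,0,0,0,85],
  [0,0,-10,0,0,0,85],
  [0,0,0,0,0,0,85],
], grip_force=60)

```text
clock: 3.58
position: [0.4197, 0.1381, 0.0167]
tool_rot: [1.804, 1.57, -0.988]
force: [0.0, 0.2, -0.2]
grip_width: 0.0846
```

>>> play_rows([
  [0,0,0,0,0,0,50],
  [0,0,0,0,0,0,50],
  [0,0,0,0,0,0,50],
  [0,0,0,0,0,0,50],
  [0,0,0,0,0,0,50],
  [0,0,0,0,0,0,50],
], grip_force=60)

```text
clock: 4.32
position: [0.42, 0.1387, 0.0174]
tool_rot: [2.943, 1.569, 0.152]
force: [-2.1, -1.6, 16.9]
grip_width: 0.0552
```

>>> play_rows([
  [0,0,6,0,0,0,50],
  [0,0,25,0,0,0,50],
  [0,0,40,0,0,0,50],
  [0,-20,40,0,0,0,50],
  [10,-40,40,0,0,0,50],
  [20,-40,20,0,0,-5,50],
  [20,-40,10,0,0,-5,50],
  [20,-40,0,0,0,-5,50],
])

```text
clock: 5.32
position: [0.4899, -0.0429, 0.1987]
tool_rot: [2.99, 1.569, -0.066]
force: [0.1, 0.2, -5.1]
grip_width: 0.0549
```

>>> play_rows([
  [20,-40,0,0,0,-5,50],
  [20,-40,0,0,0,-5,50],
  [10,-40,0,0,0,-5,50],
  [0,-20,0,0,0,-3.7,50],
  [0,0,0,0,0,0,50],
])

```text
clock: 5.95
position: [0.5386, -0.1825, 0.1973]
tool_rot: [0.193, 1.57, 3.094]
force: [-0.9, 0.3, -5.3]
grip_width: 0.0546
```

```bash
python3 snap.py w3
```

```text
jaw axis [-2.356e-01 -9.719e-01 -4.000e-04] pos [ 0.5388 -0.1811  0.1973] clock 6.0 0.05446260314620906 [-0.00811448  0.938518   -5.19868125]
```

View pics/w3.png

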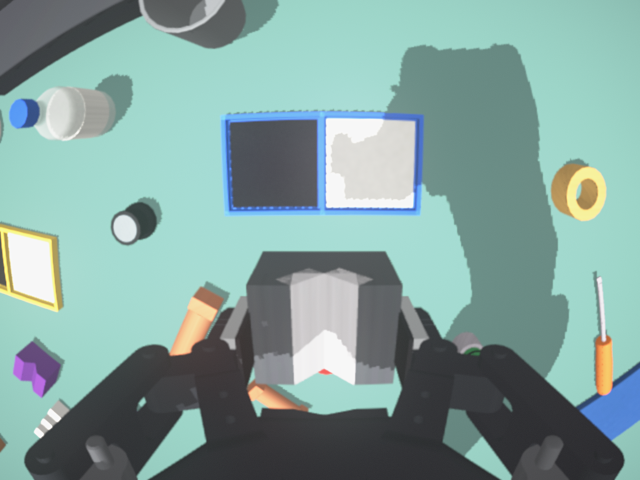

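The block hangs level in the jaws, and the blue tray is fully visible with rim corners near (222,115), (423,115), (422,213) and (226,214).

```bash
cat > tray.py <<'E'
from h import *
import pickle,sys
# rim corners by undistorting a mask contour to the z=12 plane and fitting a rectangle
def fit(n,lo,hi,z,fish=True,roi=None):
    im=cv2.imread(f'pics/{n}.png')[:,:,::-1].copy()
    c=pickle.load(open(f'pics/{n}.pkl','rb')) if fish else vision.camera_info(n[:-1])
    b=max(blobs(im,lo,hi,100,roi),key=cv2.contourArea).reshape(-1,2)
    q=np.array([plane(c,p,z,fish) for p in b],np.float32)
    r=cv2.minAreaRect(q); bx=cv2.boxPoints(r)
    w,h=r[1]; a=r[2] if w>h else r[2]+90
    return np.array(r[0]),sorted(r[1]),a%180
if __name__=='__main__':
    col={'blue':((105,150,90),(125,255,255)),'yellow':((22,130,100),(34,255,255))}[sys.argv[1]]
    roi=eval(sys.argv[3]) if len(sys.argv)>3 else None
    for z in (0.,.008,.012,.016): print(z,sys.argv[2],[np.round(v,1) for v in fit(sys.argv[2],*col,z,True,roi)])
    for n,r in(('top0',(100,140,560,340)),('scene0',(150,150,480,400))): print(n,[np.round(v,1) for v in fit(n,*col,.012,False,r)])
E
python3 tray.py blue w3 "(200,90,450,240)"
python3 - <<'E'
from h import *
import pickle
c1=pickle.load(open('pics/w1.pkl','rb'));c3=pickle.load(open('pics/w3.pkl','rb'))
# rim corners: same physical corners in w1 and w3 
cols=((105,150,90),(125,255,255))
def ap(n,roi):
    b=max(blobs(cv2.imread(f'pics/{n}.png')[:,:,::-1].copy(),*cols,100,roi),key=cv2.contourArea)
    return cv2.boxPoints(cv2.minAreaRect(b))
a=ap('w1',(470,60,625,230));b=ap('w3',(200,90,450,240));print(a.tolist(),b.tolist())
for q in b:
    best=min((tri([ray(c3,q,1),ray(c1,p,1)]) for p in a),key=lambda v:v[1]+abs(v[0][2])*.2);print([np.round(v,1) for v in best])
E
```

```text
0.0 w3 [array([ 595.4, -146.4]), array([86.5, 87.3]), np.float64(166.5)]
0.008 w3 [array([ 595.7, -147.7]), array([84.5, 85.3]), np.float64(166.5)]
0.012 w3 [array([ 595.9, -148.3]), array([83.4, 84.3]), np.float64(166.5)]
0.016 w3 [array([ 596.1, -148.9]), array([82.4, 83.2]), np.float64(166.5)]
top0 [array([ 583.6, -192.9]), array([ 94.2, 180.4]), np.float64(76.3)]
scene0 [array([ 586.6, -193.8]), array([ 94.8, 180.5]), np.float64(76.3)]
[[477.3004150390625, 125.97711181640625], [523.7486572265625, 76.04525756835938], [622.1287841796875, 167.5616455078125], [575.6805419921875, 217.49349975585938]] [[181.51963806152344, 162.98614501953125], [228.0223388671875, 117.0001220703125], [319.00555419921875, 209.005615234375], [272.50286865234375, 254.99163818359375]]
[array([623.3, -87.7,  68.5]), np.float64(5.4)]
[array([ 651.2, -118.2,    3.1]), np.float64(2.9)]
[array([ 574. , -187. ,  147.7]), np.float64(1.7)]
[array([ 539.9, -103.3,    0.7]), np.float64(35.1)]
```

```bash
sed -i 's/b=max(blobs(im,lo,hi,100,roi),key=cv2.contourArea).reshape(-1,2)/b=np.vstack(blobs(im,lo,hi,3,roi)).reshape(-1,2)/; s/((105,150,90),(125,255,255))/((98,100,110),(128,255,255))/' tray.py
python3 tray.py blue w3 "(200,90,450,240)"; python3 tray.py blue w1 "(470,60,625,230)" | head -4
python3 - <<'E'
from h import *
import pickle
c1=pickle.load(open('pics/w1.pkl','rb'));c3=pickle.load(open('pics/w3.pkl','rb'))
cols=((98,100,110),(128,255,255))
def ap(n,roi,c):
    b=np.vstack(blobs(cv2.imread(f'pics/{n}.png')[:,:,::-1].copy(),*cols,3,roi))
    g=np.array([plane(c,p,.012,True) for p in b.reshape(-1,2)],np.float32)
    bx=cv2.boxPoints(cv2.minAreaRect(g)); return [proj(c,(x/1000,y/1000,.012),True) for x,y in bx]
a=ap('w1',(470,60,625,230),c1);b=ap('w3',(200,90,450,240),c3)
for q in b:
    best=min((tri([ray(c3,q,1),ray(c1,p,1)]) for p in a),key=lambda v:v[1]+abs(v[0][2])*.2);print(np.round(q),[np.round(v,1) for v in best])
E
```

```text
0.0 w3 [array([ 584.8, -191.3]), array([ 96. , 186.8]), np.float64(76.2)]
0.008 w3 [array([ 585.4, -191.5]), array([ 93.8, 182.4]), np.float64(76.2)]
0.012 w3 [array([ 585.7, -191.6]), array([ 92.6, 180.2]), np.float64(76.2)]
0.016 w3 [array([ 586. , -191.7]), array([ 91.5, 178. ]), np.float64(76.2)]
top0 [array([ 583.9, -192.9]), array([ 97.7, 182.8]), np.float64(76.3)]
scene0 [array([612.3, -87.8]), array([ 96.6, 397.5]), np.float64(76.1)]
0.0 w1 [array([ 586.8, -197.2]), array([ 98.3, 189.8]), np.float64(76.3)]
0.008 w1 [array([ 585., -192.]), array([ 96.4, 186.3]), np.float64(76.3)]
0.012 w1 [array([ 584.1, -189.3]), array([ 95.5, 184.5]), np.float64(76.3)]
0.016 w1 [array([ 583.1, -186.7]), array([ 94.6, 182.7]), np.float64(76.3)]
[420. 215.] [array([ 517.1, -269.4,    8.8]), np.float64(1.3)]
[424. 114.] [array([ 608.9, -290.3,   11.8]), np.float64(0.3)]
[220. 114.] [array([ 653.5, -113.5,    7. ]), np.float64(0.8)]
[224. 215.] [array([560.9, -91. ,   5.4]), np.float64(0.3)]
```

>>> play_rows([
  [9,-13,-10,0,0,-0.2,50],
  [9,-13,-20,0,0,0,50],
  [9,-13,-30,0,0,0,50],
  [9,-14,-40,0,0,0,50],
  [0,0,-40,0,0,0,50],
  [0,0,-20,0,0,0,50],
  [0,0,-10,0,0,0,50],
  [0,0,0,0,0,0,50],
])

```text
clock: 7.0
position: [0.5757, -0.2341, 0.0276]
tool_rot: [-2.792, 1.57, 0.109]
force: [-0.4, 0.4, -4.3]
grip_width: 0.0546
```

>>> play_rows([
  [0,0,-2,0,0,0,50],
  [0,0,-1.5,0,0,0,50],
  [0,0,-1,0,0,0,50],
  [0,0,0,0,0,0,50],
])

```text
clock: 7.5
position: [0.5753, -0.2343, 0.0229]
tool_rot: [-3.049, 1.571, -0.149]
force: [0.1, 0.4, -4.4]
grip_width: 0.0548
```

>>> play_rows([
  [0,0,-0.7,0,0,0,50],
  [0,0,-0.7,0,0,0,50],
  [0,0,-0.5,0,0,0,50],
  [0,0,0,0,0,0,50],
])

```text
clock: 8.0
position: [0.5753, -0.2343, 0.0215]
tool_rot: [2.019, 1.571, -1.364]
force: [-4.5, 1.1, 8.4]
grip_width: 0.0547
```

>>> play_rows([
  [0,0,0,0,0,0,58],
  [0,0,0,0,0,0,64],
  [0,0,0,0,0,0,70],
  [0,0,0,0,0,0,72],
  [0,0,10,0,0,0,72],
  [0,0,30,0,0,0,72],
  [0,0,40,0,0,0,72],
  [0,0,40,0,0,0,72],
])

```text
clock: 9.0
position: [0.5753, -0.2343, 0.1428]
tool_rot: [-3.108, 1.57, -0.208]
force: [0.4, -0.5, -0.4]
grip_width: 0.0718
```

>>> play_rows([
  [-15,20,30,0,0,0,85],
  [-15,20,25,0,0,0,85],
  [-15,20,0,0,0,0,85],
  [0,0,0,0,0,0,85],
])

```text
clock: 9.5
position: [0.53, -0.1731, 0.1971]
tool_rot: [-3.102, 1.57, -0.2]
force: [0.6, -1.3, -0.3]
grip_width: 0.085
```

```bash
python3 snap.py w4; python3 - <<'E'
import cv2
b=cv2.imread('pics/w4.png'); cv2.imwrite('pics/w4c.png',b[:400])
E
```

```text
jaw axis [-2.382e-01 -9.712e-01  2.000e-04] pos [ 0.5304 -0.1741  0.1968] clock 9.55 0.08519561384624885 [-0.05814853 -0.13794186  0.27899078]
```

View pics/w4c.png

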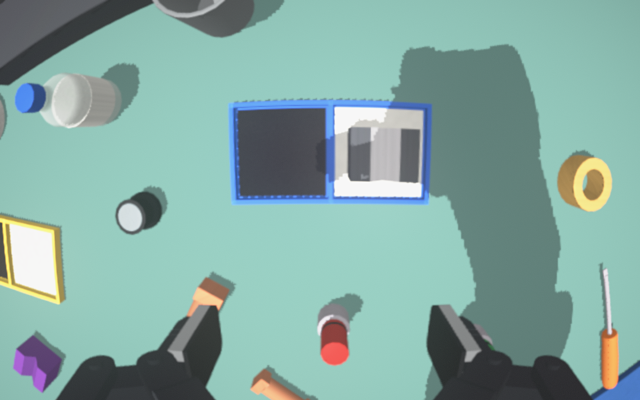

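The block sits inside the white bay at (385,155), groove along tray y. Next is the shaft, measured from w1 and w2.

```bash
python3 - <<'E'
from h import *
import pickle
rs=[]
for n,roi in(('w1',(345,155,455,240)),('w2',(425,205,545,300))):
    im=cv2.imread(f'pics/{n}.png')[:,:,::-1].copy();c=pickle.load(open(f'pics/{n}.pkl','rb'))
    b=max(blobs(im,(4,90,50),(18,255,255),50,roi),key=cv2.contourArea)
    g=np.array([plane(c,p,.014,True) for p in b.reshape(-1,2)],np.float32)
    r=cv2.minAreaRect(g); print(n,cv2.boundingRect(b),np.round(r[0],1),np.round(r[1],1),r[2])
    u=proj(c,(r[0][0]/1000,r[0][1]/1000,.014),True); rs.append(ray(c,u,1))
print(tri(rs))
E
```

```text
w1 (355, 169, 88, 61) [451.8 -17.8] [ 32.3 101.9] 46.58894348144531
w2 (434, 220, 101, 74) [452.3 -18.3] [ 40.6 105.8] 46.30844497680664
(array([452.17142471, -17.62601963,  15.09782859]), np.float64(0.3199629901136862))
```

>>> play_rows([
  [-10,26,0,0,0,-6,70],
  [-13,26,0,0,0,-6,70],
  [-13,26,-10,0,0,-6,70],
  [-13,26,-20,0,0,-6,70],
  [-13,26,-30,0,0,-5.6,70],
  [-16,26,-40,0,0,0,70],
  [0,0,-40,0,0,0,70],
  [0,0,-20,0,0,0,70],
])

```text
clock: 10.55
position: [0.4522, -0.0184, 0.0341]
tool_rot: [1.071, 1.569, -2.828]
force: [0.3, -0.1, 0.2]
grip_width: 0.0699
```

```bash
python3 snap.py w5; python3 - <<'E'
from h import *
import pickle
im=cv2.imread('pics/w5.png')[:,:,::-1].copy();c=pickle.load(open('pics/w5.pkl','rb'))
b=max(blobs(im,(4,90,50),(18,255,255),50),key=cv2.contourArea);print(cv2.boundingRect(b))
g=np.array([plane(c,p,.028,True) for p in b.reshape(-1,2)],np.float32);r=cv2.minAreaRect(g);print(r)
cv2.imwrite('pics/w5c.png',im[150:480,100:540,::-1])
E
```

```text
jaw axis [-0.687  -0.7267  0.0025] pos [ 0.4516 -0.0184  0.0327] clock 10.6 0.06997253604064896 [-2.91426233  0.82182786 -4.00774131]
(290, 188, 67, 205)
((453.2796936035156, -18.472415924072266), (27.15428924560547, 101.38691711425781), 46.37512969970703)
```

View pics/w5c.png

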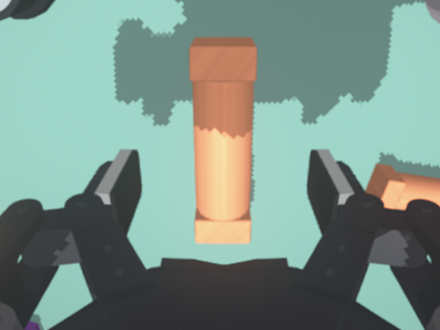

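>>> play_rows([
  [0,0,0,0,0,0,70],
  [0,0,-10,0,0,0,60],
  [0,0,-10,0,0,0,60],
  [0,0,0,0,0,0,60],
])

```text
clock: 11.1
position: [0.4521, -0.0184, 0.0154]
tool_rot: [0.814, 1.57, -3.085]
force: [0.2, 0.8, 0.0]
grip_width: 0.0601
```

>>> play_rows([
  [0,0,-5,0,0,0,60],
  [0,0,-2,0,0,0,60],
  [0,0,0,0,0,0,22],
  [0,0,0,0,0,0,22],
  [0,0,0,0,0,0,22],
  [0,0,0,0,0,0,22],
  [0,0,0,0,0,0,22],
  [0,0,0,0,0,0,22],
], grip_force=60)

```text
clock: 12.1
position: [0.4524, -0.0183, 0.0093]
tool_rot: [-2.387, 1.57, -0.003]
force: [-1.5, 0.6, 8.9]
grip_width: 0.0254
```

>>> play_rows([
  [0,0,3,0,0,0,22],
  [0,0,10,0,0,0,22],
  [0,0,30,0,0,0,22],
  [0,0,40,0,0,0,22],
  [0,0,0,0,0,0,22],
])

```text
clock: 12.72
position: [0.4537, -0.0184, 0.0946]
tool_rot: [-2.329, 1.566, 0.054]
force: [-0.9, -0.3, -3.2]
grip_width: 0.0254
```

```bash
python3 snap.py w6; python3 - <<'E'
import cv2
b=cv2.imread('pics/w6.png'); cv2.imwrite('pics/w6c.png',b[120:480,100:540])
E
```

```text
jaw axis [-0.6875 -0.7262 -0.002 ] pos [ 0.453  -0.0183  0.0932] clock 12.775 0.025745693085158824 [ 0.42639477 -0.37978252 -2.61946579]
```

View pics/w6c.png

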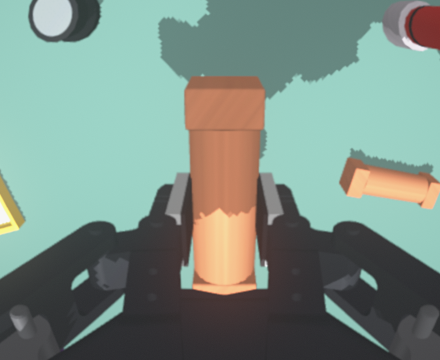

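```bash
python3 - <<'E'
from h import *
import pickle
im=cv2.imread('pics/w4.png');c=pickle.load(open('pics/w4.pkl','rb'))
C=np.array([.5753,-.2345]);a=np.radians(76.2);u=np.array([np.cos(a),np.sin(a)]);v=np.array([-u[1],u[0]])
cr=im[90:220,320:450].copy();cr=cv2.resize(cr,None,fx=4.5,fy=4.5,interpolation=cv2.INTER_CUBIC)
for w in((28,22),(28,-22),(-28,-22),(-28,22),(12,22),(12,-22),(-12,22),(-12,-22)):
    p=C+(u*w[0]+v*w[1])/1000;q=proj(c,(*p,.044),True);cv2.circle(cr,tuple(int(t) for t in ((q-[320,90]+.5)*4.5)),4,(0,0,255),1)
cv2.imwrite('pics/w4d.png',cr)
E
```

View pics/w4d.png

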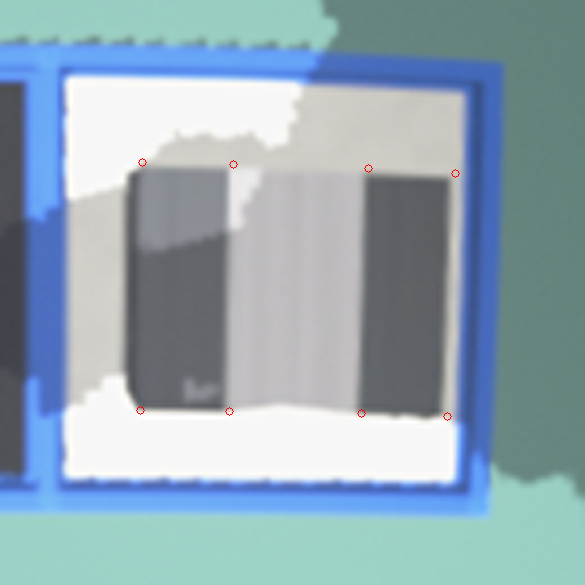

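Red circles (the expected corners) match the seen block to about 1 mm. I'll carry the shaft over.

>>> play_rows([
  [0,-10,30,0,0,0,22],
  [15,-30,20,0,0,0,22],
  [20,-35,0,0,0,6,22],
  [25,-35,0,0,0,6,22],
  [25,-35,0,0,0,6,22],
  [20,-35,0,0,0,6,22],
  [18,-35.5,0,0,0,5.6,22],
  [0,0,0,0,0,0,22],
])

```text
clock: 13.78
position: [0.575, -0.2367, 0.1401]
tool_rot: [0.316, 1.569, -3.069]
force: [-0.7, 1.7, -3.1]
grip_width: 0.0261
```

```bash
python3 snap.py w7; python3 - <<'E'
from h import *
for n in ['top','scene']:
    im=vision.grab_frame(n); cv2.imwrite(f'pics/{n}1.png',im[:,:,::-1])
a=cv2.imread('pics/scene1.png')[230:400,200:400];b=cv2.imread('pics/w7.png')[60:480,80:560]
cv2.imwrite('pics/j7.png',cv2.hconcat([cv2.resize(a,(400,340),interpolation=2),cv2.resize(b,(389,340))]))
E
```

```text
jaw axis [-2.408e-01 -9.706e-01 -3.000e-04] pos [ 0.5746 -0.2347  0.1402] clock 13.825 0.026026668473647697 [-0.56045193  1.20239787 -2.32801323]
```

View pics/j7.png

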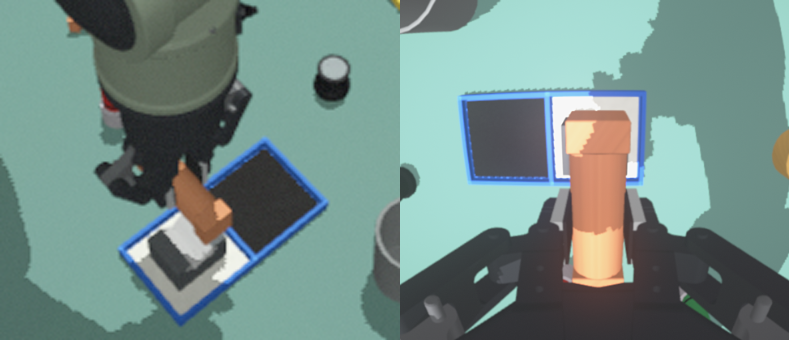

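>>> play_rows([
  [0,0,-20,0,0,0,22],
  [0,0,-30,0,0,0,22],
  [0,0,-20,0,0,0,22],
  [0,0,-12,0,0,0,22],
  [0,0,-5,0,0,0,22],
  [0,0,0,0,0,0,22],
])

```text
clock: 14.68
position: [0.5755, -0.2338, 0.0551]
tool_rot: [-3.107, 1.57, -0.207]
force: [-0.4, 0.7, -2.3]
grip_width: 0.0256
```

>>> play_rows([
  [0,0,-1.5,0,0,0,22],
  [0,0,-1.5,0,0,0,22],
  [0,0,-1,0,0,0,22],
  [0,0,0,0,0,0,22],
])

```text
clock: 15.18
position: [0.5753, -0.2338, 0.0509]
tool_rot: [2.675, 1.571, -0.708]
force: [-0.2, -0.9, -2.2]
grip_width: 0.0258
```

>>> play_rows([
  [0,0,-1,0,0,0,22],
  [0,0,-1,0,0,0,22],
  [0,0,0,0,0,0,22],
])

```text
clock: 15.55
position: [0.5753, -0.2338, 0.0488]
tool_rot: [-0.314, 1.571, 2.586]
force: [0.9, 0.2, -2.4]
grip_width: 0.0254
```

>>> play_rows([
  [0,0,-0.6,0,0,0,22],
  [0,0,-0.6,0,0,0,22],
  [0,0,0,0,0,0,22],
])

```text
clock: 15.92
position: [0.5753, -0.2338, 0.0477]
tool_rot: [2.38, 1.571, -1.003]
force: [-0.2, -0.5, -1.1]
grip_width: 0.0261
```

>>> play_rows([
  [0,0,-0.5,0,0,0,22],
  [0,0,-0.5,0,0,0,22],
  [0,0,0,0,0,0,22],
])

```text
clock: 16.3
position: [0.5754, -0.2343, 0.0471]
tool_rot: [2.407, 1.57, -0.976]
force: [-1.9, -0.8, 5.3]
grip_width: 0.0256
```

>>> play_rows([
  [0,0,0,0,0,0,29],
  [0,0,0,0,0,0,32],
  [0,0,0,0,0,0,38],
  [0,0,0,0,0,0,46],
  [0,0,0,0,0,0,46],
  [0,0,15,0,0,0,46],
  [0,0,35,0,0,0,46],
  [0,0,45,0,0,0,60],
])

```text
clock: 17.3
position: [0.575, -0.2337, 0.1432]
tool_rot: [-0.2, 1.57, 2.7]
force: [1.3, -0.0, -0.3]
grip_width: 0.0597
```

>>> play_rows([
  [-10,20,40,0,0,0,85],
  [-20,30,15,0,0,0,85],
  [-20,30,0,0,0,0,85],
  [0,0,0,0,0,0,85],
])

```text
clock: 17.8
position: [0.5247, -0.1519, 0.1983]
tool_rot: [-2.846, 1.57, 0.057]
force: [0.3, 0.2, -0.1]
grip_width: 0.085
```

```bash
python3 snap.py w8; python3 - <<'E'
from h import *
im=vision.grab_frame('scene'); cv2.imwrite('pics/scene2.png',im[:,:,::-1])
a=cv2.imread('pics/scene2.png')[250:400,230:400];b=cv2.imread('pics/w8.png')[60:260,200:460]
cv2.imwrite('pics/j8.png',cv2.hconcat([cv2.resize(a,(380,335),interpolation=2),cv2.resize(b,(420,335),interpolation=2)]))
E
```

```text
jaw axis [-2.377e-01 -9.713e-01  1.000e-04] pos [ 0.5254 -0.1533  0.198 ] clock 17.85 0.08500387984884196 [0.65471226 0.74936535 0.04115043]
```

View pics/j8.png

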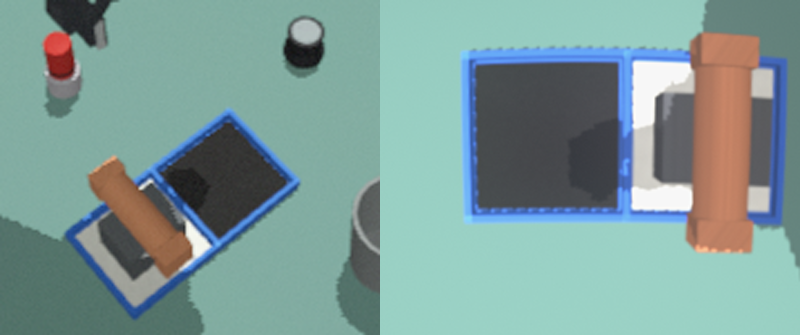

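The shaft is seated in the V with both square ends clear of the block. Next is the step gauge, using w1 and w2.

```bash
cat > sg.py <<'E'
from h import *
import pickle,sys
S={}
for n,roi in eval(sys.argv[1]):
    im=cv2.imread(f'pics/{n}.png')[:,:,::-1].copy();c=pickle.load(open(f'pics/{n}.pkl','rb'))
    bs=blobs(im,(0,0,int(sys.argv[2])),(179,30,255),30,roi); out=[]
    for b in bs:
        r=cv2.minAreaRect(b); M=cv2.moments(b);out.append((M['m10']/M['m00'],M['m01']/M['m00'],r[1],r[2]))
    out.sort(); S[n]=(c,out); print(n,[(round(o[0],1),round(o[1],1),np.round(o[2],1).tolist(),round(o[3])) for o in out])
ks=list(S)
if all(len(S[k][1])==3 for k in ks):
    for z,i in((24,0),(36,1),(48,2)): print([plane(S[k][0],S[k][1][i][:2],z/1000,1).round(1).tolist() for k in ks],'rev',[plane(S[k][0],S[k][1][2-i][:2],z/1000,1).round(1).tolist() for k in ks])
    if len(ks)>1:
        for i in range(3): print([np.round(v,1) for v in tri([ray(S[k][0],S[k][1][i][:2],1) for k in ks])])
E
python3 sg.py "[('w1',(90,180,165,232)),('w2',(110,230,200,295))]" 225
python3 sg.py "[('w1',(90,180,165,232)),('w2',(110,230,200,295))]" 240
```

```text
w1 [(105.9, 211.7, [24.5, 12.8], 74), (123.6, 206.0, [24.5, 11.4], 74), (140.0, 200.5, [24.1, 12.1], 73)]
w2 [(128.2, 272.2, [31.0, 15.8], 72), (150.3, 264.3, [30.0, 14.9], 72), (171.0, 256.7, [29.8, 14.5], 73)]
[[323.3, 318.1], [319.4, 315.4]] rev [[352.3, 272.2], [352.6, 272.1]]
[[343.0, 287.3], [343.4, 287.5]] rev [[343.0, 287.3], [343.4, 287.5]]
[[360.4, 261.1], [364.1, 264.3]] rev [[333.2, 304.3], [333.4, 304.3]]
[array([332.7, 304.9,  46.8]), np.float64(0.0)]
[array([342.3, 288.4,  33.9]), np.float64(0.1)]
[array([352.1, 272.5,  23. ]), np.float64(0.1)]
w1 [(105.9, 211.8, [23.9, 12.2], 74), (123.7, 205.9, [23.3, 10.4], 74), (140.1, 200.6, [23.3, 11.0], 75)]
w2 [(128.2, 272.1, [30.7, 15.2], 72), (150.6, 264.2, [29.7, 13.0], 72), (171.2, 256.8, [29.4, 13.3], 72)]
[[323.2, 318.0], [319.5, 315.4]] rev [[352.3, 271.9], [352.6, 272.0]]
[[343.2, 287.2], [343.6, 287.3]] rev [[343.2, 287.2], [343.6, 287.3]]
[[360.4, 260.9], [364.1, 264.2]] rev [[333.1, 304.2], [333.5, 304.3]]
[array([332.2, 305.4,  45.7]), np.float64(0.0)]
[array([342.6, 288. ,  34.2]), np.float64(0.1)]
[array([352. , 272.4,  22.9]), np.float64(0.1)]
```

>>> play_rows([
  [-7,32,0,0,0,9,85],
  [-7,32,0,0,0,9,85],
  [-7,32,0,0,0,9,85],
  [-7,32,0,0,0,9,85],
  [-7,32,0,0,0,9,85],
  [-7,32,0,0,0,9,85],
  [-7,32,0,0,0,9,85],
  [-7,32,0,0,0,9,85],
])

```text
clock: 18.9
position: [0.4698, 0.1026, 0.1969]
tool_rot: [2.23, 1.57, 0.107]
force: [0.5, -0.1, 0.2]
grip_width: 0.0849
```

>>> play_rows([
  [-18,26,0,0,0,9,75],
  [-18,26,0,0,0,9,65],
  [-18,26,0,0,0,9,60],
  [-18,26,0,0,0,9,60],
  [-18,26,-20,0,0,9,60],
  [-18,26,-20,0,0,9,60],
  [-18,28.5,-20,0,0,8.7,60],
  [0,0,0,0,0,0,60],
])

```text
clock: 19.9
position: [0.3425, 0.288, 0.1359]
tool_rot: [-2.225, 1.569, 3.03]
force: [1.1, 0.7, -0.1]
grip_width: 0.0598
```

```bash
python3 snap.py w9; python3 - <<'E'
from h import *
s=telemetry.observe();print(s['qpos'].round(2))
E
python3 sg.py "[('w9',(230,150,430,470))]" 225
```

```text
jaw axis [ 0.8584  0.513  -0.001 ] pos [0.3434 0.287  0.1364] clock 19.95 0.06025659772210854 [-0.53054155 -0.24014618 -0.35894771]
[-0.18  0.5  -0.83  2.11  0.55  0.76 -0.82]
w9 [(324.1, 240.0, [66.0, 44.0], 90)]
```

```bash
python3 - <<'E'
from h import *
import pickle
im=cv2.imread('pics/w9.png');c=pickle.load(open('pics/w9.pkl','rb'))
for p in((.3332,.3043,.048),(.3433,.2875,.036),(.3525,.2721,.024)): print(proj(c,p,1).round(1))
g=cv2.cvtColor(im,cv2.COLOR_BGR2HSV); 
for y in range(205,330,12): print(y,g[y,270:380:5,2].tolist())
b=max(blobs(im[:,:,::-1].copy(),(0,0,90),(179,35,255),200,(230,170,420,340)),key=cv2.contourArea);print(cv2.minAreaRect(b),cv2.approxPolyDP(cv2.convexHull(b),3,True).reshape(-1,2).tolist())
E
```

```text
[325.1 223.2]
[325.1 247.1]
[324.9 265.9]
205 [188, 189, 188, 189, 189, 190, 190, 210, 212, 213, 214, 213, 213, 213, 213, 204, 191, 191, 191, 189, 190, 189]
217 [189, 188, 190, 190, 189, 191, 191, 247, 247, 247, 247, 247, 247, 247, 247, 248, 192, 191, 191, 190, 190, 189]
229 [189, 189, 190, 190, 191, 191, 191, 247, 247, 247, 247, 247, 247, 247, 247, 249, 193, 192, 191, 191, 190, 190]
241 [189, 190, 190, 191, 191, 191, 192, 248, 247, 247, 247, 247, 247, 247, 247, 229, 193, 192, 191, 191, 190, 190]
253 [188, 189, 190, 191, 190, 192, 192, 248, 247, 247, 247, 247, 247, 247, 247, 220, 192, 192, 191, 191, 190, 189]
265 [189, 188, 189, 190, 190, 191, 191, 249, 247, 247, 247, 247, 247, 247, 247, 189, 192, 191, 190, 189, 189, 189]
277 [187, 159, 164, 189, 189, 190, 190, 190, 189, 191, 191, 190, 191, 189, 190, 190, 190, 165, 163, 189, 188, 188]
289 [122, 123, 129, 188, 188, 188, 189, 189, 189, 189, 189, 190, 190, 189, 189, 189, 189, 127, 125, 125, 157, 187]
301 [121, 122, 122, 123, 123, 123, 123, 123, 125, 124, 125, 124, 125, 125, 124, 124, 124, 123, 122, 113, 111, 109]
313 [120, 120, 121, 121, 121, 121, 121, 123, 122, 122, 123, 121, 122, 122, 122, 121, 122, 121, 121, 108, 108, 107]
325 [119, 118, 119, 119, 120, 119, 120, 120, 120, 121, 121, 120, 120, 120, 119, 119, 119, 119, 119, 103, 129, 144]
((324.5, 235.5), (79.0, 45.0), 90.0) [[307, 196], [343, 197], [347, 226], [342, 275], [304, 273], [302, 209]]
```

>>> play_rows([
  [0,0,-40,0,0,0,60],
  [0,0,-40,0,0,0,60],
  [0,0,-30,0,0,0,60],
  [0,0,-13,0,0,0,60],
  [0,0,-5,0,0,0,60],
  [0,0,0,0,0,0,60],
])

```text
clock: 20.7
position: [0.344, 0.2868, 0.0093]
tool_rot: [1.43, 1.57, 0.397]
force: [0.0, -0.3, 0.4]
grip_width: 0.0601
```

>>> play_rows([
  [0,0,0,0,0,0,22],
  [0,0,0,0,0,0,22],
  [0,0,0,0,0,0,22],
  [0,0,0,0,0,0,22],
  [0,0,0,0,0,0,22],
  [0,0,0,0,0,0,22],
], grip_force=50)

```text
clock: 21.45
position: [0.3438, 0.2868, 0.0094]
tool_rot: [1.325, 1.57, 0.293]
force: [0.1, -2.6, 13.0]
grip_width: 0.0272
```

>>> play_rows([
  [0,0,4,0,0,0,22],
  [0,0,20,0,0,0,22],
  [0,0,40,0,0,0,22],
  [0,0,50,0,0,0,22],
  [21,-36,46,0,0,0,22],
  [21,-36,0,0,0,-4.7,22],
  [21,-36,0,0,0,-5,22],
  [21,-36,0,0,0,-5,22],
])

```text
clock: 22.45
position: [0.4278, 0.1413, 0.1691]
tool_rot: [1.135, 1.57, -0.156]
force: [0.3, 0.8, -0.6]
grip_width: 0.0271
```

>>> play_rows([
  [21,-37,0,0,0,-5,22],
  [21,-37,0,0,0,-5,22],
  [21,-37,0,0,0,-5,22],
  [21,-37,0,0,0,-5,22],
  [21,-37,0,0,0,-5,22],
  [21,-37,0,0,0,-5,22],
  [21,-37,0,0,0,0,22],
  [0,0,0,0,0,0,22],
])

```text
clock: 23.45
position: [0.5748, -0.1193, 0.1684]
tool_rot: [-0.376, 1.57, -2.192]
force: [-1.4, 0.6, -1.0]
grip_width: 0.0272
```

```bash
python3 snap.py w10; python3 - <<'E'
from h import *
print(telemetry.observe()['qpos'].round(2))
im=vision.grab_frame('scene'); cv2.imwrite('pics/scene3.png',im[:,:,::-1])
E
```

```text
jaw axis [ 9.706e-01 -2.406e-01 -7.000e-04] pos [ 0.5742 -0.1172  0.1685] clock 23.5 0.02739771625009458 [-0.6018079  -0.09563242 -1.38334594]
[ 0.5   0.59 -0.58  1.74  0.39  0.93 -0.48]
```

>>> play_rows([
  [10,-16,-30,0,0,0,22],
  [11,-16.5,-40,0,0,0,22],
  [0,0,-40,0,0,0,22],
  [0,0,-27,0,0,0,22],
  [0,0,-12,0,0,0,22],
  [0,0,-3,0,0,0,22],
  [0,0,0,0,0,0,22],
])

```text
clock: 24.42
position: [0.5958, -0.1486, 0.0176]
tool_rot: [1.661, 1.57, -0.151]
force: [0.6, 0.6, -0.9]
grip_width: 0.0269
```

>>> play_rows([
  [0,0,-1,0,0,0,22],
  [0,0,-1,0,0,0,22],
  [0,0,-0.6,0,0,0,22],
  [0,0,0,0,0,0,22],
])

```text
clock: 24.92
position: [0.5953, -0.1488, 0.0141]
tool_rot: [-1.016, 1.571, -2.828]
force: [0.7, 0.4, -0.8]
grip_width: 0.0272
```

>>> play_rows([
  [0,0,-0.5,0,0,0,22],
  [0,0,-0.5,0,0,0,22],
  [0,0,0,0,0,0,22],
])

```text
clock: 25.3
position: [0.5953, -0.1488, 0.0135]
tool_rot: [0.341, 1.571, -1.471]
force: [-3.6, 0.4, 8.5]
grip_width: 0.027
```

>>> play_rows([
  [0,0,0,0,0,0,30],
  [0,0,0,0,0,0,36],
  [0,0,0,0,0,0,44],
  [0,0,0,0,0,0,44],
  [0,0,10,0,0,0,44],
  [0,0,40,0,0,0,44],
  [0,0,50,0,0,0,60],
  [0,0,50,0,0,0,85],
])

```text
clock: 26.3
position: [0.5952, -0.1487, 0.1653]
tool_rot: [2.201, 1.571, 0.39]
force: [0.2, -1.2, 0.2]
grip_width: 0.0762
```

>>> play_rows([
  [-30,15,20,0,0,0,85],
  [-30,15,0,0,0,0,85],
  [0,0,0,0,0,0,85],
])

```text
clock: 26.68
position: [0.534, -0.1182, 0.1843]
tool_rot: [0.514, 1.57, -1.296]
force: [-0.3, -0.8, -0.3]
grip_width: 0.0847
```

```bash
python3 snap.py w11; python3 - <<'E'
from h import *
im=vision.grab_frame('scene'); cv2.imwrite('pics/scene4.png',im[:,:,::-1])
a=cv2.imread('pics/scene4.png')[250:400,230:400];b=cv2.imread('pics/w11.png')[0:360,100:540]
cv2.imwrite('pics/j11.png',cv2.hconcat([cv2.resize(a,(380,335),interpolation=2),cv2.resize(b,(410,335),interpolation=2)]))
E
```

```text
jaw axis [ 0.9712 -0.2384  0.0011] pos [ 0.5351 -0.1188  0.1841] clock 26.725 0.0852920859663865 [ 0.39018408 -0.69185526  0.4320926 ]
```

View pics/j11.png

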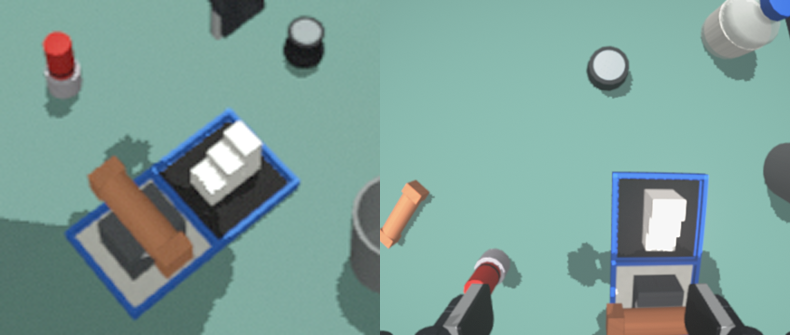

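The gauge stands flat in the black bay, and the V-block with its shaft is undisturbed. Next is the steel ring.

```bash
python3 - <<'E'
from h import *
import pickle
R=[]
for n,roi in(('w1',(50,25,120,90)),('w2',(45,25,135,110))):
    im=cv2.imread(f'pics/{n}.png')[:,:,::-1].copy();c=pickle.load(open(f'pics/{n}.pkl','rb'))
    hs=cv2.cvtColor(im,cv2.COLOR_RGB2HSV); print(n,[tuple(hs[57 if n=='w1' else 68,x]) for x in range(roi[0],roi[2],5)].__str__().replace('np.uint8',''))
    for vmin in(150,175,190):
        m=cv2.inRange(hs,np.array((110,0,vmin)),np.array((179,60,255)));k=np.zeros_like(m);k[roi[1]:roi[3],roi[0]:roi[2]]=255;m&=k
        cs,h=cv2.findContours(m,cv2.RETR_CCOMP,cv2.CHAIN_APPROX_NONE)
        if not cs: continue
        i=max(range(len(cs)),key=lambda i:cv2.contourArea(cs[i]))
        e=cv2.fitEllipse(cs[i]); hol=[cs[j] for j in range(len(cs)) if h[0][j][3]==i and len(cs[j])>8]
        ee=[cv2.fitEllipse(q) for q in hol]
        g=np.array([plane(c,p,.032,1) for p in cs[i].reshape(-1,2)],np.float32)
        print(n,vmin,np.round(e[0],1),np.round(e[1],1),'z32',plane(c,e[0],.032,1).round(1),'circ',[np.round(v,1) for v in cv2.minEnclosingCircle(g)],[(np.round(q[0],1).tolist(),np.round(q[1],1).tolist()) for q in ee])
        if vmin==175:R.append(ray(c,e[0],1))
if len(R)==2: print(tri(R))
print(telemetry.observe()['qpos'].round(2))
E
python3 tray.py yellow w1 "(155,0,330,105)";python3 tray.py yellow w2 "(180,0,415,140)"|head -4
```

```text
w1 [((83), (66), (177)), ((83), (66), (177)), ((107), (11), (213)), ((143), (9), (221)), ((120), (10), (107)), ((120), (7), (104)), ((85), (43), (112)), ((144), (6), (221)), ((144), (6), (226)), ((120), (7), (107)), ((120), (7), (107)), ((88), (30), (110)), ((84), (61), (125)), ((83), (67), (182))]
w1 150 [76.4 54.6] [29.8 42.7] z32 [504.8 413.9] circ [array([505. , 414.8]), np.float64(27.5)] [([75.8, 54.5], [18.6, 25.9])]
w1 175 [76.2 54.6] [29.5 42.6] z32 [504.8 414.2] circ [array([504.8, 415.2]), np.float64(27.2)] [([75.6, 54.5], [19.1, 26.6])]
w1 190 [76.1 54.5] [29.3 42.3] z32 [504.8 414.4] circ [array([504.9, 415.4]), np.float64(26.9)] [([75.5, 54.4], [19.2, 27.3])]
w2 [((83), (66), (169)), ((83), (68), (170)), ((83), (66), (171)), ((120), (7), (208)), ((140), (7), (223)), ((120), (8), (102)), ((120), (5), (100)), ((120), (5), (100)), ((87), (22), (103)), ((84), (62), (111)), ((144), (6), (223)), ((145), (7), (225)), ((120), (8), (102)), ((130), (8), (102)), ((120), (7), (105)), ((84), (60), (114)), ((84), (63), (114)), ((83), (66), (175))]
w2 150 [81.  66.8] [39.8 55.6] z32 [5
[... 511 characters left out ...]
[ 68.7, 192.1]), np.float64(102.0)]
0.008 w1 [array([581.4, 224.4]), array([ 67.4, 188.5]), np.float64(102.0)]
0.012 w1 [array([580.5, 223. ]), array([ 66.7, 186.7]), np.float64(102.0)]
0.016 w1 [array([579.6, 221.7]), array([ 66.1, 184.9]), np.float64(102.0)]
top0 [array([524.1, -56.3]), array([125.1, 762.7]), np.float64(77.7)]
scene0 [array([588.4, 219.5]), array([ 96.8, 184.2]), np.float64(65.8)]
0.0 w2 [array([586.7, 225.3]), array([ 68.1, 192.6]), np.float64(105.2)]
0.008 w2 [array([584.8, 224. ]), array([ 66.5, 188.1]), np.float64(105.2)]
0.012 w2 [array([583.8, 223.3]), array([ 65.7, 185.8]), np.float64(105.2)]
0.016 w2 [array([582.8, 222.7]), array([ 64.9, 183.5]), np.float64(105.2)]
```

>>> play_rows([
  [4,39,5,0,0,0,85],
  [4,40,5,0,0,0,85],
  [4,40,5,0,0,0,85],
  [4,40,0,0,0,0,85],
  [4,40,0,0,0,0,85],
  [5,39,0,0,0,0,85],
  [0,0,0,0,0,0,85],
])

```text
clock: 27.65
position: [0.5607, 0.1226, 0.1981]
tool_rot: [-2.94, 1.569, 1.535]
force: [-0.6, -0.9, 0.2]
grip_width: 0.0853
```

```bash
python3 snap.py w12; python3 - <<'E'
from h import *
import pickle
c=pickle.load(open('pics/w12.pkl','rb'))
a=np.radians(66);u=np.array([np.cos(a),np.sin(a)]);v=np.array([-u[1],u[0]])
P=np.array([proj(c,(*(np.array([586,220])+s*90*u+t*46*v)/1000,.012),1) for s,t in((1,1),(1,-1),(-1,-1),(-1,1))]);print(P.round())
x0,y0=np.maximum(P.min(0)-12,0).astype(int);x1,y1=(P.max(0)+12).astype(int);roi=(int(x0),int(y0),int(x1),int(y1));print(roi)
from tray import fit
for z in(0,.008,.012,.016):print(z,[np.round(q,1) for q in fit('w12',(20,100,90),(35,255,255),z,True,roi)])
from tray import fit
print('top',[np.round(q,1) for q in fit('top0',(20,110,90),(35,255,255),.012,False,(165,150,280,240))])
E
```

```text
jaw axis [ 9.715e-01 -2.370e-01 -5.000e-04] pos [0.5607 0.1204 0.1979] clock 27.7 0.08492090648687364 [ 0.34291335 -0.65532931 -1.15267539]
[[294.   2.]
 [396.  21.]
 [359. 214.]
 [258. 196.]]
(246, 0, 408, 225)
0 [array([586.8, 224.4]), array([ 95.7, 186.7]), np.float64(66.0)]
0.008 [array([586.6, 223.6]), array([ 93.4, 182.3]), np.float64(66.0)]
0.012 [array([586.5, 223.3]), array([ 92.3, 180.1]), np.float64(66.0)]
0.016 [array([586.4, 222.9]), array([ 91.2, 177.9]), np.float64(66.0)]
top [array([585.3, 221.2]), array([ 93.7, 183.1]), np.float64(66.1)]
```

>>> play_rows([
  [-6,33,0,0,0,5,85],
  [-6,33,0,0,0,5,85],
  [-6,33,0,0,0,5,85],
  [-6,33,0,0,0,5,85],
  [-6,33,0,0,0,5,85],
  [-6,33,0,0,0,5,85],
  [-7,33,0,0,0,5.1,85],
  [-7,33,-20,0,0,0,85],
])

```text
clock: 28.7
position: [0.5118, 0.3834, 0.1787]
tool_rot: [1.662, 1.569, 0.462]
force: [-0.4, -0.5, -0.3]
grip_width: 0.0852
```

>>> play_rows([
  [-6,31,-40,0,0,0,85],
  [0,0,-30,0,0,0,85],
  [0,0,0,0,0,0,85],
])

```text
clock: 29.08
position: [0.5043, 0.4125, 0.106]
tool_rot: [-1.123, 1.567, -2.323]
force: [0.1, -0.7, 1.0]
grip_width: 0.085
```

```bash
python3 snap.py w13; python3 - <<'E'
from h import *
import pickle
im=cv2.imread('pics/w13.png')[:,:,::-1].copy();c=pickle.load(open('pics/w13.pkl','rb'))
b=[q for q in blobs(im,(100,0,150),(179,40,255),300,(200,120,440,420))]
for q in b:
    g=np.array([plane(c,p,.032,1) for p in q.reshape(-1,2)],np.float32);print(cv2.boundingRect(q),[np.round(v,1) for v in cv2.minEnclosingCircle(g)])
print(telemetry.observe()['qpos'].round(2))
E
```

```text
jaw axis [ 0.9323  0.3618 -0.0012] pos [0.505  0.4131 0.1079] clock 29.125 0.08525204949027348 [1.15936641 0.4737618  0.89141125]
(283, 206, 89, 86) [array([504.1, 417.5]), np.float64(27.6)]
[-0.34  0.8  -0.71  1.59  0.6   0.98 -0.87]
```

>>> play_rows([
  [0,3.5,-30,0,0,0,85],
  [0,0,-40,0,0,0,85],
  [0,0,-20,0,0,0,85],
  [0,0,-10,0,0,0,85],
  [0,0,0,0,0,0,85],
])

```text
clock: 29.75
position: [0.5047, 0.4178, 0.0087]
tool_rot: [1.974, 1.57, 0.774]
force: [0.0, 0.1, 1.0]
grip_width: 0.0851
```

>>> play_rows([
  [0,0,0,0,0,0,60],
  [0,0,0,0,0,0,50],
  [0,0,0,0,0,0,50],
  [0,0,0,0,0,0,50],
  [0,0,0,0,0,0,50],
  [0,0,0,0,0,0,50],
], grip_force=50)

```text
clock: 30.5
position: [0.5048, 0.4181, 0.0095]
tool_rot: [1.672, 1.569, 0.472]
force: [-1.5, -3.8, 12.5]
grip_width: 0.0545
```

>>> play_rows([
  [0,0,3,0,0,0,50],
  [0,0,15,0,0,0,50],
  [0,0,35,0,0,0,50],
  [0,0,40,0,0,0,50],
  [0,0,0,0,0,0,50],
])

```text
clock: 31.12
position: [0.5054, 0.4189, 0.1049]
tool_rot: [1.926, 1.566, 0.726]
force: [0.2, 0.3, -3.4]
grip_width: 0.0542
```

>>> play_rows([
  [9,-30,10,0,0,0,50],
  [9,-34,0,0,0,0,50],
  [9,-34,0,0,0,0,50],
  [9,-35,0,0,0,0,50],
  [9,-35,0,0,0,0,50],
  [9,-34,0,0,0,0,50],
  [9.8,-34,0,0,0,0,50],
  [0,0,-20,0,0,0,50],
])

```text
clock: 32.12
position: [0.5696, 0.1785, 0.0912]
tool_rot: [0.534, 1.569, -0.669]
force: [0.0, -1.2, -3.2]
grip_width: 0.054
```

```bash
python3 snap.py w14; python3 - <<'E'
from h import *
im=vision.grab_frame('scene'); cv2.imwrite('pics/scene5.png',im[:,:,::-1])
a=cv2.imread('pics/scene5.png')[130:270,330:510];b=cv2.imread('pics/w14.png')[60:460,60:580]
cv2.imwrite('pics/j14.png',cv2.hconcat([cv2.resize(a,(385,300),interpolation=2),cv2.resize(b,(390,300),interpolation=2)]))
E
```

```text
jaw axis [ 0.9326  0.3609 -0.0024] pos [0.5675 0.1799 0.0882] clock 32.175 0.053785914927102565 [-2.88162363  0.25081795 -6.71126126]
```

View pics/j14.png

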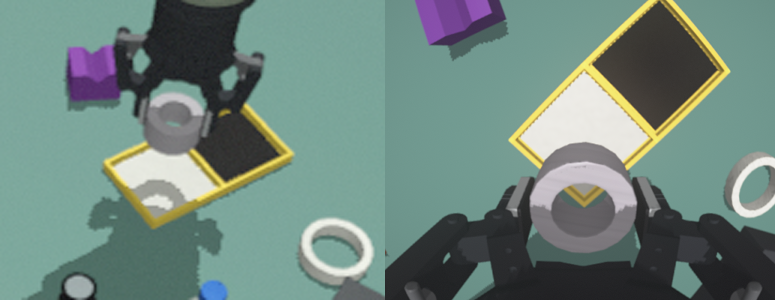

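The ring is level and above the white bay. I'll refine the tray position from this view.

```bash
python3 - <<'E'
from tray import *
for z in(0,.012):
    print([np.round(q,1) for q in fit('w14',(20,100,90),(35,255,255),z,True,(220,60,530,340))])
c14=pickle.load(open('pics/w14.pkl','rb'));c12=pickle.load(open('pics/w12.pkl','rb'))
def cor(n,c,roi,z=.012):
    im=cv2.imread(f'pics/{n}.png')[:,:,::-1].copy();b=np.vstack(blobs(im,(20,100,90),(35,255,255),3,roi)).reshape(-1,2)
    return cv2.boxPoints(cv2.minAreaRect(np.array([plane(c,p,z,1) for p in b],np.float32)))
A=cor('w14',c14,(220,60,530,340));B=cor('w12',c12,(246,0,408,225));print(A.round(1).tolist(),B.round(1).tolist())
for a in A:
    b=B[np.argmin(np.linalg.norm(B-a,axis=1))];print([np.round(v,1) for v in tri([ray(c14,proj(c14,(*a/1000,.012),1),1),ray(c12,proj(c12,(*b/1000,.012),1),1)])])
E
```

```text
[array([588.1, 222.8]), array([ 96.7, 188.6]), np.float64(66.0)]
[array([585.8, 224.1]), array([ 91.7, 178.9]), np.float64(66.0)]
[[507.5, 161.0], [591.2999877929688, 123.69999694824219], [664.0, 287.20001220703125], [580.2000122070312, 324.5]] [[507.70001220703125, 159.8000030517578], [592.0, 122.19999694824219], [665.2999877929688, 286.79998779296875], [580.9000244140625, 324.29998779296875]]
[array([506.8, 159.3,   7.7]), np.float64(0.0)]
[array([592.2, 121.3,   7.7]), np.float64(0.0)]
[array([666.4, 288. ,   7.8]), np.float64(0.0)]
[array([581. , 325.9,   7.9]), np.float64(0.0)]
```

>>> play_rows([
  [0,0,0,0,0,0,50],
  [0,1,-20,0,0,0,50],
  [0,0,-30,0,0,0,50],
  [0,0,-15,0,0,0,50],
  [0,0,-7,0,0,0,50],
  [0,0,-2,0,0,0,50],
  [0,0,0,0,0,0,50],
])

```text
clock: 33.1
position: [0.5684, 0.1828, 0.0176]
tool_rot: [1.513, 1.57, 0.314]
force: [0.4, 0.0, -2.0]
grip_width: 0.0542
```

>>> play_rows([
  [0,0,-1,0,0,0,50],
  [0,0,-1,0,0,0,50],
  [0,0,0,0,0,0,50],
])

```text
clock: 33.48
position: [0.5682, 0.1827, 0.0152]
tool_rot: [1.498, 1.571, 0.299]
force: [0.3, -0.6, -2.7]
grip_width: 0.054
```

>>> play_rows([
  [0,0,-0.6,0,0,0,50],
  [0,0,-0.6,0,0,0,50],
  [0,0,0,0,0,0,50],
])

```text
clock: 33.85
position: [0.5681, 0.1827, 0.0138]
tool_rot: [-1.705, 1.571, -2.905]
force: [0.2, 0.0, -2.8]
grip_width: 0.0536
```

>>> play_rows([
  [0,0,-0.5,0,0,0,50],
  [0,0,0,0,0,0,50],
])

```text
clock: 34.1
position: [0.5681, 0.1827, 0.0136]
tool_rot: [0.247, 1.571, -0.952]
force: [-3.1, -0.4, 3.5]
grip_width: 0.0542
```

>>> play_rows([
  [0,0,0,0,0,0,58],
  [0,0,0,0,0,0,64],
  [0,0,0,0,0,0,70],
  [0,0,0,0,0,0,72],
  [0,0,10,0,0,0,72],
  [0,0,35,0,0,0,72],
  [0,0,50,0,0,0,72],
  [0,0,50,0,0,0,72],
])

```text
clock: 35.1
position: [0.5679, 0.1828, 0.1605]
tool_rot: [2.881, 1.571, 1.682]
force: [0.5, -0.5, 0.4]
grip_width: 0.072
```

```bash
python3 - <<'E'
from h import *
import pickle
R=[]
for n in('w1','w4','w11'):
    im=cv2.imread(f'pics/{n}.png')[:,:,::-1].copy();c=pickle.load(open(f'pics/{n}.pkl','rb'))
    bs=blobs(im,(0,190,120),(4,255,255),20)+blobs(im,(176,190,120),(179,255,255),20)
    for b in bs:
        r=cv2.minAreaRect(b);print(n,np.round(r[0]),np.round(r[1]),'z70',plane(c,r[0],.07,1).round(1),'z48',plane(c,r[0],.048,1).round(1))
for n in('w1','w4'):
    im=cv2.imread(f'pics/{n}.png')[:,:,::-1];hs=cv2.cvtColor(im.copy(),cv2.COLOR_RGB2HSV);x,y=(502,272) if n=='w1' else(334,345)
    print([hs[y+d,x].tolist() for d in range(-20,20,4)])
E
```

```text
[[85, 47, 124], [1, 134, 120], [1, 165, 127], [1, 165, 131], [1, 171, 164], [1, 174, 163], [1, 172, 162], [1, 166, 158], [83, 65, 122], [84, 63, 121]]
[[2, 141, 139], [2, 142, 140], [1, 143, 141], [2, 143, 141], [1, 148, 150], [1, 160, 245], [1, 161, 244], [1, 163, 244], [1, 163, 244], [1, 166, 244]]
```

```bash
python3 - <<'E'
from h import *
import pickle
R=[]
for n,v,roi in(('w1',152,(460,235,535,300)),('w4',215,(300,300,370,375))):
    im=cv2.imread(f'pics/{n}.png')[:,:,::-1].copy();c=pickle.load(open(f'pics/{n}.pkl','rb'))
    b=max(blobs(im,(0,120,v),(4,255,255),20,roi),key=cv2.contourArea);e=cv2.fitEllipse(b)
    print(n,np.round(e[0],1),np.round(e[1],1),'z70',plane(c,e[0],.07,1).round(1));R.append(ray(c,e[0],1))
print(tri(R))
E
```

```text
w1 [506.8 271.9] [14.8 18.8] z70 [ 424.  -154.4]
w4 [334.3 353.3] [21.2 26.5] z70 [ 425.1 -156. ]
(array([ 423.66018775, -155.77552549,   67.93756483]), np.float64(0.044455454496776105))
```

>>> play_rows([
  [-16,-38,0,0,0,0,72],
  [-16,-38,0,0,0,-4,72],
  [-16,-38,0,0,0,-4,72],
  [-16,-38,0,0,0,-4,72],
  [-16,-38,0,0,0,-4,72],
  [-16,-38,0,0,0,-4,72],
  [-16,-38,0,0,0,0,72],
  [-16,-38,-10,0,0,0,72],
])

```text
clock: 36.1
position: [0.44, -0.1225, 0.1494]
tool_rot: [1.035, 1.569, -0.513]
force: [0.2, -0.5, -0.3]
grip_width: 0.0721
```

>>> play_rows([
  [-15.8,-34,-20,0,0,0,72],
  [0,0,-10,0,0,0,72],
  [0,0,0,0,0,0,72],
])

```text
clock: 36.48
position: [0.4245, -0.1546, 0.1185]
tool_rot: [-2.891, 1.57, 1.845]
force: [1.2, 0.5, -0.1]
grip_width: 0.0719
```

```bash
python3 snap.py w15; python3 - <<'E'
from h import *
import pickle
im=cv2.imread('pics/w15.png')[:,:,::-1].copy();c=pickle.load(open('pics/w15.pkl','rb'))
for v in(90,160,200,225):
  for b in blobs(im,(0,110,v),(4,255,255),150): 
    e=cv2.fitEllipse(b);print(v,cv2.boundingRect(b),np.round(e[0],1),np.round(e[1],1),plane(c,e[0],.07,1).round(1))
E
```

```text
jaw axis [9.997e-01 2.360e-02 5.000e-04] pos [ 0.4249 -0.1544  0.1188] clock 36.525 0.07187987685685363 [-0.39742893  0.8660602   1.1844419 ]
90 (302, 237, 43, 58) [322.9 266.2] [42.3 57.5] [ 423.3 -150.7]
160 (302, 239, 43, 56) [322.3 269.7] [40.7 52. ] [ 423.  -152.8]
200 (302, 254, 43, 40) [322.9 273.4] [39.3 42.1] [ 423.4 -155. ]
225 (302, 254, 42, 40) [322.9 273.5] [38.3 40.9] [ 423.4 -155. ]
```

>>> play_rows([
  [-0.8,0,-20,0,0,0,72],
  [0,0,-30,0,0,0,72],
  [0,0,-25,0,0,0,65],
  [0,0,-15,0,0,0,60],
  [0,0,0,0,0,0,60],
])

```text
clock: 37.15
position: [0.4238, -0.1546, 0.0283]
tool_rot: [-2.075, 1.57, 2.661]
force: [-0.7, -0.1, 0.6]
grip_width: 0.0598
```

>>> play_rows([
  [0,0,0,0,0,0,40],
  [0,0,0,0,0,0,30],
  [0,0,0,0,0,0,18],
  [0,0,0,0,0,0,18],
  [0,0,0,0,0,0,18],
  [0,0,0,0,0,0,18],
  [0,0,0,0,0,0,18],
], grip_force=45)

```text
clock: 38.02
position: [0.424, -0.1555, 0.0291]
tool_rot: [1.041, 1.57, -0.508]
force: [-1.6, 0.4, 9.7]
grip_width: 0.0243
```

>>> play_rows([
  [0,0,3,0,0,0,18],
  [0,0,15,0,0,0,18],
  [0,0,35,0,0,0,18],
  [0,0,40,0,0,0,18],
  [0,0,0,0,0,0,18],
])

```text
clock: 38.65
position: [0.4246, -0.1559, 0.1244]
tool_rot: [1.11, 1.567, -0.439]
force: [-0.9, 0.0, -1.5]
grip_width: 0.0238
```

>>> play_rows([
  [10,24,10,0,0,0,18],
  [17,39,0,0,0,0,18],
  [17,39,0,0,0,0,18],
  [17,39,0,0,0,0,18],
  [17,39,0,0,0,0,18],
  [17,39,0,0,0,0,18],
  [17,39,0,0,0,0,18],
  [17,39,0,0,0,0,18],
])

```text
clock: 39.65
position: [0.5525, 0.1428, 0.1312]
tool_rot: [-1.307, 1.57, -2.856]
force: [1.6, -1.3, -1.7]
grip_width: 0.0242
```

>>> play_rows([
  [17,39,0,0,0,0,18],
  [17,39,0,0,0,0,18],
  [10,30,-10,0,0,0,18],
  [7,13,-10,0,0,0,18],
  [0,0,0,0,0,0,18],
  [0,0,0,0,0,0,18],
])

```text
clock: 40.4
position: [0.6035, 0.2613, 0.1114]
tool_rot: [-0.406, 1.57, -1.956]
force: [-0.4, -0.1, -1.4]
grip_width: 0.024
```

```bash
python3 snap.py w16; python3 - <<'E'
from h import *
im=vision.grab_frame('scene'); cv2.imwrite('pics/scene6.png',im[:,:,::-1])
a=cv2.imread('pics/scene6.png')[130:270,330:510];b=cv2.imread('pics/w16.png')[60:460,60:580]
cv2.imwrite('pics/j16.png',cv2.hconcat([cv2.resize(a,(385,300),interpolation=2),cv2.resize(b,(390,300),interpolation=2)]))
E
```

```text
jaw axis [9.998e-01 2.110e-02 1.000e-04] pos [0.6037 0.2613 0.1117] clock 40.45 0.02382705186595192 [ 0.30029071  0.15783797 -2.2189699 ]
```

View pics/j16.png

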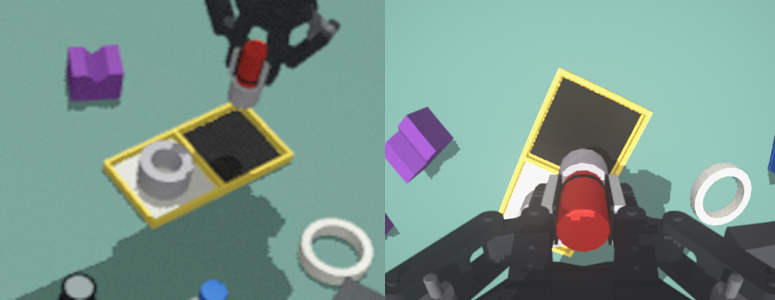

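>>> play_rows([
  [0,1,-20,0,0,0,18],
  [0,0,-30,0,0,0,18],
  [0,0,-16,0,0,0,18],
  [0,0,-7,0,0,0,18],
  [0,0,-2,0,0,0,18],
  [0,0,0,0,0,0,18],
])

```text
clock: 41.25
position: [0.6039, 0.2639, 0.037]
tool_rot: [1.958, 1.57, 0.409]
force: [-0.4, 0.1, -1.6]
grip_width: 0.0239
```

>>> play_rows([
  [0,0,-1,0,0,0,18],
  [0,0,-1,0,0,0,18],
  [0,0,0,0,0,0,18],
])

```text
clock: 41.62
position: [0.6036, 0.2637, 0.0345]
tool_rot: [1.929, 1.571, 0.38]
force: [0.5, 0.1, -1.3]
grip_width: 0.0237
```

>>> play_rows([
  [0,0,-0.6,0,0,0,18],
  [0,0,-0.6,0,0,0,18],
  [0,0,0,0,0,0,18],
])

```text
clock: 42.0
position: [0.6036, 0.2637, 0.0333]
tool_rot: [1.934, 1.571, 0.386]
force: [-0.1, -0.0, 0.3]
grip_width: 0.0238
```

Just touching. One small step more, then release and retreat.

>>> play_rows([
  [0,0,-0.5,0,0,0,18],
  [0,0,0,0,0,0,18],
])

```text
clock: 42.25
position: [0.6036, 0.2638, 0.0332]
tool_rot: [1.479, 1.57, -0.069]
force: [-2.4, -2.3, 7.7]
grip_width: 0.0237
```

>>> play_rows([
  [0,0,0,0,0,0,27],
  [0,0,0,0,0,0,32],
  [0,0,0,0,0,0,42],
  [0,0,0,0,0,0,50],
  [0,0,15,0,0,0,50],
  [0,0,40,0,0,0,55],
  [0,0,50,0,0,0,60],
  [0,0,50,0,0,0,70],
])

```text
clock: 43.25
position: [0.6033, 0.2638, 0.1904]
tool_rot: [2.307, 1.57, 0.758]
force: [0.3, -0.3, 0.2]
grip_width: 0.07
```

>>> play_rows([
  [-30,-30,20,0,0,0,80],
  [-30,-35,20,0,0,0,80],
  [-35,-40,0,0,0,0,80],
  [-35,-40,0,0,0,0,80],
  [-20,-40,0,0,0,0,80],
  [0,0,0,0,0,0,80],
])

```text
clock: 44.0
position: [0.4526, 0.0759, 0.2287]
tool_rot: [0.329, 1.568, -1.223]
force: [0.0, 0.0, 0.9]
grip_width: 0.0804
```

```bash
python3 - <<'E'
from h import *
for n in('scene','top'):
    im=vision.grab_frame(n); cv2.imwrite(f'pics/{n}9.png',im[:,:,::-1])
a=cv2.imread('pics/scene9.png')[100:460,150:520];b=cv2.imread('pics/top9.png')[140:330,100:560]
cv2.imwrite('pics/fin.png',cv2.vconcat([cv2.resize(a,(395,384))*1,]) if 0 else cv2.hconcat([cv2.resize(a,(395,384)),cv2.resize(cv2.copyMakeBorder(b,130,140,0,0,0),(405,384))]))
E
```

```text
(no output)
```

View pics/fin.png

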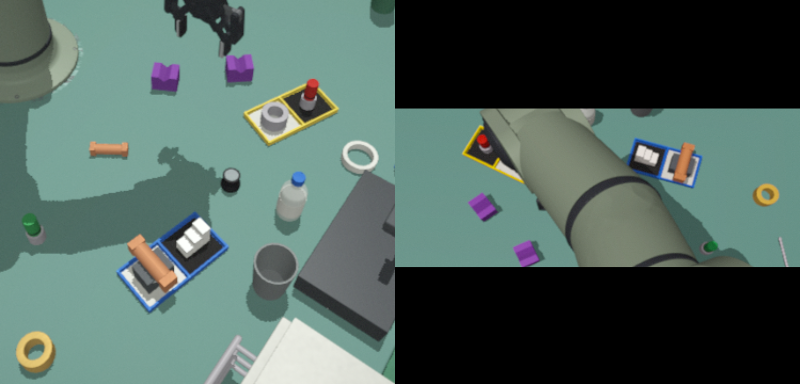

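All the pieces are in their bays, the spares and look-alikes have not moved, and the arm is clear.

```bash
python3 -c "
from workcell import workorder; print(workorder.job_done())"
```

```text
the job is handed in; nothing more can be done
None
```

I made up both kits in the order asked and handed the job in at about 44 s on the robot clock. No verdict was reported.

- **Blue tray:** the V-block is in the white bay with the larger copper shaft lying in its groove, both square ends clear of the block. The step gauge stands in the black bay.
- **Yellow tray:** the steel ring lies flat in the white bay, and the red-handled plug stands upright in the black bay.
- **Setting down:** I lowered each piece in steps of about 0.5 mm until the wrist force showed contact (3.5 to 8.5 N upward), then released it.

**Last checks:** the final scene view shows all five pieces in place. The brass ring, green plug, purple blocks and small shaft are where they started, and the gripper is touching nothing.

**Disagreements and limits:**
- The arm partly hid the yellow tray in the last top view, so the steel ring's final position was seen only in the scene camera.
- Tray rim heights from two views came out at 5 to 12 mm against the stated 12 mm. Tray positions differed by 2 to 4 mm between cameras, so I relied on the contact force for the final height.
- The V-block was about 1 mm from where I expected it after release, and I corrected for that when placing the shaft.

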